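Hang the adjuster key and fit it on the stage spindle

TASK

Pinch the T-shaped adjuster key firmly by the two red ends of its cross-bar and lift it about level, well clear, out of its blue rest. In mid-air ease the grip just enough that the heavy socket end swings down until the key hangs socket-down in the fingers, tighten again, then fit the square socket onto the stage's square brass spindle, fully home, and let go. Do not drop the key on the table, and leave the other things on the table where they are.

Things in the scene. Friction and masses are not known exactly. Their poses are not given: they have to be found in the camera images.
- key: Steel T-shaped key, about 0.34 kg (may vary by a sixth). Origin at the centre of the cross-bar; +x runs along the 14 mm round shank to the socket, +y along the cross-bar. It starts lying level in its rest, its axis 52 mm above the table. Centre of mass about 70 mm from the origin towards the socket.
- key_ball (a point): Centre of one of the two 18 mm red balls on the 10 mm cross-bar, 17 mm either side of the key's origin. Flat 11 mm tips on the balls' ends are what the fingers meet: 56 mm over both. The key turns about the cross-bar when the grip is light: 50 N or more holds it level, below about 25 N it sinks, at 5 to 10 N it hangs almost plumb; open the fingers 0.1 to 0.3 mm at a time, wider drops it.
- key_mouth (a point): Centre of the socket's open end, 110 mm from the key's origin along its +x. The socket is 36 mm square outside, its sides parallel to the key's y and z axes, and runs from 70 to 110 mm along x; its bore is 22 mm square, 34 mm deep, the same way round.
- rest: Blue cradle fixed to the table, 56 mm wide. Origin on the table directly below the key's cross-bar at the start, +x along the lying key. Two supports: 31 to 41 mm and 82 to 108 mm along x, on a base plate 8 mm thick from 25 to 125 mm; nothing of it is under the cross-bar. Lift the key straight up.
- stage: Black lift stage on an aluminium base plate fixed to the table, 120 x 100 mm, top at 46 mm above the table with a round 60 mm aluminium collar up to 50 mm in the centre. Origin on the table under its centre.
- spindle_foot (a point): Foot of the square brass spindle, at its centre, on top of the collar 50 mm above the table; z up the spindle, x and y square to its flats. 20 mm square, 31.5 mm tall, the top 7.5 mm stepped narrower as a lead-in (11 mm at the very top). The key fits in any of four quarter turns; fully home, its mouth rests on the collar at this point.
- spindle (a joint): Angle of the spindle about vertical relative to its stage, rad, positive anticlockwise seen from above; it starts anywhere from -0.7 to 0.7 (stops at 0.8) and is stiff (0.4 N m).
- mirror_mount: Bystander: mirror on a post, 106 mm tall, base 40 mm across; origin under its base.
- lens_tube: Bystander: upright black tube, 31 mm diameter, 70 mm tall; origin under its base.
- sensor: Bystander: round grey power-meter head on a post, 100 mm tall; origin under its base.
- screw_tray: Bystander: yellow divided tray 90 x 120 x 30 mm; origin under its centre.
- driver: Bystander: screwdriver with orange handle, 170 mm long, lying.
- jar: Bystander: amber jar, 60 mm diameter, 75 mm tall; origin under its base.
- filter_box: Bystander: blue closed box 100 x 70 x 30 mm; origin under its centre.
Not all that is in view belongs to the job. Of the things like the key, leave any that is green or orange; of the rest the larger one is meant.

How it is judged:
On the way, in this order (a step that is already met when the one before it is completed fails the run):
1. the key is lifted level (shank within 40 degrees of level) in the fingers, its cross-bar at least 90 mm above the table (height (world z) of key above 0.09 m and angle between key's own x axis and vertical between 0.87 and 2.27 rad and contact force between key and the fingers above 0.5 N and contact force between key and rest below 0.1 N), for 0.2 s.
2. the key hangs socket-down in the fingers, within 30 degrees of plumb, touching nothing else (angle between key's own x axis and vertical above 2.62 rad and contact force between key and the fingers above 0.5 N and contact force between key and stage below 0.1 N and contact force between key and rest below 0.1 N and height (world z) of key_mouth above 0.005 m), for 0.2 s.
At the end, for the whole second after the job is handed in: The key stands upright on the spindle (within 0.1 rad), the centre of its mouth within 4 mm of the spindle's axis and within 4 mm of the collar's top, its sides square to the spindle (within 0.15 rad), at rest and released (horizontal distance between key_mouth and spindle_foot below 0.004 m and z of key_mouth in the frame of stage between 0.045 and 0.054 m and angle between key's own x axis and vertical above 3.04 rad and (angle between the y axis of key and the x axis of spindle_foot, either way round below 0.15 rad or angle between the y axis of key and the y axis of spindle_foot, either way round below 0.15 rad) and linear speed of key below 0.02 m/s and contact force between key and the fingers below 0.1 N); the robot touches nothing.
It fails at once if the key is dropped on the table (its cross-bar lower than 35 mm) (height (world z) of key below 0.035 m).
It fails at once if one of the seven bystanders is moved more than 30 mm (distance of any of mirror_mount, lens_tube, sensor, screw_tray, driver, jar, filter_box from where it was at the start of the episode above 0.03 m).
It also fails if it takes over 64 s, if anything falls off the work surface, if the arm or the gripper's body presses on something with over 40 N, if the wrist force passes 120 N, or if a joint passes its speed limit or range.

ROBOT

A 6-joint arm with a two-finger parallel gripper is mounted at the origin on the work surface. World frame = base frame: x ahead of the robot, y to its left, z up, the work surface at z = 0. Lengths are in m, angles in rad, forces in N, time in s.
With the tool pointing down it reaches from about 0.275 to 0.85 m from the base axis. Payload 19 kg.
Tool frame: the origin (TCP) lies midway between the tips of the shut fingers; the grasp point (between the pads) lies 19 mm behind it (env.grip_depth is the distance from the TCP to the grasp point, in m); z points along the fingers, y is the direction in which the jaws open and shut (so a half turn about z gives the same grasp; the last joint's range is limited). The gripper opens to 85 mm and grips with 20 to 120 N. Pads are 22 mm wide; open, the fingers measure 114 mm over their backs; the gripper's body (76 mm by 85 mm) begins 54 mm behind the grasp point. The pads swing forward as they close: fully open they stand 13 mm farther back than shut.
Start: joints at [-1.252, 0.15, 1.437, -0, 1.554, -0.134], TCP at [0.252, -0.517, 0.231] pointing down, gripper open.
Joint ranges: [-2.8, 2.8], [-0.68, 2.1], [0.12, 2.68], [-1.39, 4.53], [0.16, 2.79], [-2.81, 2.81]. Speed limits (rad/s): [1.89, 1.89, 2.22, 3.01, 3.01, 3.01].

INTERFACE

Orientations are given as a unit quaternion [w, x, y, z].
In Python, from plant import read_state, optics, job_done, env gives the robot as it stands.
- The arm moves only by the shell command python3 -m inch 'ROWS' [FORCE]. ROWS is JSON, a list of rows, each a list of 7 numbers: the shift along the tool's x, y, z in m, then the turn, a rotation vector about the tool's x, y, z in degrees, then the opening, from 0 (shut) to 1 (fully open). In form: [[x, y, z, ax, ay, az, hand], ...]. A call has exactly 5 rows; each row shifts and turns the commanded pose from where the row before left it, along the tool's axes as they then stand; what a row does not reach is not made up. A row lasts 1/8 s, in which the tool goes at most 62.5 mm and 10.7 degrees, less where a joint would pass 70% of its speed; a pose out of reach is approached as far as the arm can. A call with a gripper value outside its range is refused whole. The fingers move at their own pace and stop on an object; FORCE is the grip in N (left out, the last holds). Time passes only in rows, so rows that do not move let the fingers close, or fill a call up. It gives the time, the measured TCP pose, the force and the opening at its end, in the units of the state.
- read_state(): the state, without advancing time (a new reading comes with each control period).
- optics.grab_frame(name): name is "side" or "top" or "wrist"; returns a dict with "frame" (420x560x3 uint8, red, green, blue), "fovy" (degrees; the focal length in pixels is half the picture's height over the tangent of half this angle, whatever the lens; pixels are square), "cx", "cy" (the principal point, pixels), "k1" (the pictures are not rectified: a ray, as slopes to the right and down, at radius r is drawn at 1 + k1 r^2 times it, then the intrinsics apply), "xyz" and "rotation" of the camera in the world; the wrist camera has in their place "mount" (4x4, takes a point from camera to tool coordinates, whose origin is the TCP and whose axes are the flange's). Camera axes: x right, y down, z forward; pixel columns grow to the right and rows downward; lengths in m; the calibration is good to about 2 mm. A picture is of the moment at which its call begins: read the wrist's pose just before it. There is no depth.
- job_done(): hands the job in, once; it reports no verdict.
Trained networks look in a picture, given as the dict that the camera call returned (one of the last four; its "shot" number tells which), for a name from the list of things; names that differ only in an ending like _2 or _b are one class to them, and where a whole thing is asked for, a point or a joint stands for the part that bears it (a point fixed in the world has none). Each returns a list of dicts, best first, with "conf" (0 to 1); they miss things now and then, are a little off and sometimes report something else, mostly with a low value. They report only what shows in the picture. A call takes as long as a camera call. They do not tell look-alikes from the thing itself.
- optics.boxes_of(picture, name): "bbox" ([left, top, width, height] in pixels, round what is visible of it).
- optics.outline_of(picture, name): "region" (420x560 bool, what is visible of it) and "bbox" ([left, top, width, height] in pixels, round what is visible of it).
The state is a dict: "time_s": time; "joint_positions": joint angles; "joint_velocities": joint speeds; "effort": joint torques, N m; "tcp_pos": TCP position; "tcp_rot": TCP orientation; "contact_force": force on the tool from outside, world axes, zero at the start; "moment": the same for the moment, N m; "gripper_width": finger opening in m.
Only numpy, scipy, OpenCV 4.12 (cv2) and the standard library are available. Lean on these libraries where they do the work, as an engineer would, in place of code of your own. Each camera call takes 0.05 s, during which the arm holds its last target.

## Working session

There is one attempt and no reset: what is moved stays moved. The work goes in short steps, Python scripts to look and compute and a shell command to move; the robot and the scene stay as the last step left them, time stands still between calls to the robot, and variables do not carry over. Pictures are saved under pics/ and viewed, and the job is handed in when it is done.

```bash
ls -la; mkdir -p pics; python3 - <<'E'
from plant import read_state, optics, env
import cv2
print(read_state()); print(env.grip_depth)
for n in ("side","top","wrist"):
    f=optics.grab_frame(n); cv2.imwrite(f"pics/{n}0.png",f["frame"][:,:,::-1])
    print(n,{k:v for k,v in f.items() if k!="frame"})
E
```

```text
total 12
drwxr-xr-x  3 agent agent 4096 Dec  6 03:31 .
drwxr-xr-x 23 root  root  4096 Dec  6 03:31 ..
drwxr-xr-x  2 agent agent 4096 Dec  6 03:31 pics
{'time_s': 0.0, 'joint_positions': array([-1.25197414e+00,  1.50949065e-01,  1.43802808e+00, -8.46264218e-06,
        1.55382080e+00, -1.34009170e-01]), 'joint_velocities': array([-0.00040496,  0.00114628, -0.00081478, -0.00070209,  0.00124703,
       -0.00031305]), 'effort': array([-7.90650738e-04, -7.13056254e+01, -5.70868921e+01, -1.47291566e-04,
        9.16969293e-03, -3.26097029e-05]), 'tcp_pos': array([ 0.25146402, -0.51681337,  0.23069798]), 'tcp_rot': array([-5.99683870e-04,  9.74477089e-01,  2.24486167e-01, -5.98217569e-05]), 'contact_force': array([-0.28246385,  0.03367392,  0.06960553]), 'moment': array([-0.07992907,  0.02462507,  0.04341153]), 'gripper_width': 0.08537963186954221}
0.0187
side {'fovy': 48.97360497496481, 'cx': 273.4251048391291, 'cy': 212.0270089655063, 'k1': 0.045294603697493864, 'xyz': array([0.21577699, 0.99783387, 0.69790614]), 'rotation': array([ 0.07872166, -0.1357517 ,  0.8609485 , -0.48388227]), 'shot': 1}
top {'fovy': 54.01349347313031, 'cx': 275.92871193604475, 'cy': 201.69707528288018, 'k1': -0.06673546751577042, 'xyz': array([ 0.47771739, -0.01204956,  1.2115825 ]), 'rotation': array([ 0.02549143, -0.70609706,  0.7072141 , -0.02500699]), 'shot': 2}
wrist {'fovy': 59.12570279081908, 'cx': 281.92165246051877, 'cy': 211.01848553980406, 'k1': 0.031078565572393697, 'mount': array([[-7.25555295e-05, -9.51500939e-01, -3.07645832e-01,
         7.86629838e-02],
       [ 9.99999889e-01,  7.39635111e-05, -4.64598759e-04,
         3.99050258e-04],
       [ 4.64820722e-04, -3.07645831e-01,  9.51500828e-01,
        -1.42968885e-01],
       [ 0.00000000e+00,  0.00000000e+00,  0.00000000e+00,
         1.00000000e+00]]), 'shot': 3}
```

View pics/top0.png

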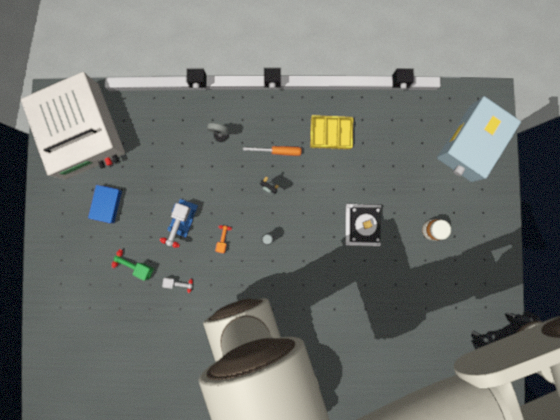

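View pics/side0.png

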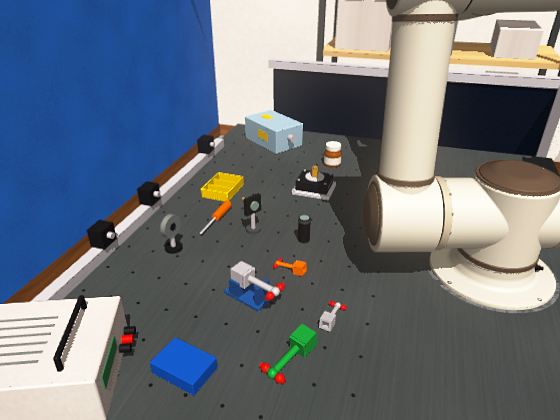

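View pics/wrist0.png

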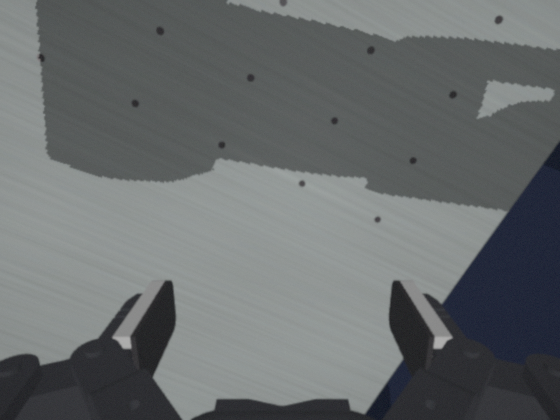

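Key candidates in the top view are the steel key in the blue rest (178,222), a small grey one (178,284), a green one (132,265) and an orange one (223,240). The larger grey one, in the blue rest, fits the description. I'll check it in a crop.

```bash
cat > h.py <<'E'
import numpy as np, cv2
from scipy.spatial.transform import Rotation as R
def rot(q): q=np.asarray(q); return R.from_quat([q[1],q[2],q[3],q[0]]).as_matrix()
def cam(f,st=None):
    if 'mount' in f:
        T=np.eye(4);T[:3,:3]=rot(st['tcp_rot']);T[:3,3]=st['tcp_pos'];M=T@f['mount'];return M[:3,:3],M[:3,3]
    return rot(f['rotation']),np.asarray(f['xyz'])
def foc(f): return 210/np.tan(np.radians(f['fovy'])/2)
def proj(f,P,st=None):
    Rm,t=cam(f,st);p=(np.atleast_2d(P)-t)@Rm;s=p[:,:2]/p[:,2:];r2=(s**2).sum(1,keepdims=True)
    return s*(1+f['k1']*r2)*foc(f)+[f['cx'],f['cy']]
def ray(f,uv,st=None):
    Rm,t=cam(f,st);d=(np.atleast_2d(uv)-[f['cx'],f['cy']])/foc(f);s=d.copy()
    for _ in range(20): s=d/(1+f['k1']*(s**2).sum(1,keepdims=True))
    return t,np.c_[s,np.ones(len(s))]@Rm.T
def atz(f,uv,z,st=None):
    t,d=ray(f,uv,st);return t+d*((z-t[2])/d[:,2:])
def save(f,name,crop=None,k=1,marks=()):
    im=f['frame'][:,:,::-1].copy();x0=y0=0
    if crop: x0,y0,w,h=crop;im=im[y0:y0+h,x0:x0+w]
    im=cv2.resize(im,None,fx=k,fy=k,interpolation=cv2.INTER_CUBIC)
    for u,v in marks: cv2.drawMarker(im,(int((u-x0+.5)*k),int((v-y0+.5)*k)),(255,255,0),cv2.MARKER_CROSS,9,1)
    cv2.imwrite('pics/'+name+'.png',im)
def red(f,crop):
    im=f['frame'].astype(int);m=((im[:,:,0]>100)&(im[:,:,1]<75)&(im[:,:,2]<75)).astype(np.uint8)
    x0,y0,w,h=crop;z=np.zeros_like(m);z[y0:y0+h,x0:x0+w]=m[y0:y0+h,x0:x0+w]
    n,l,s,c=cv2.connectedComponentsWithStats(z);return [(c[i],s[i,4]) for i in range(1,n) if s[i,4]>5]
E
python3 - <<'E'
from h import *; from plant import *
t=optics.grab_frame('top');s=optics.grab_frame('side')
save(t,'topc',(100,180,140,120),5)
save(s,'sidec',(210,240,150,150),4)
for c in red(t,(150,200,50,60)): print('top',c,atz(t,c[0],.052))
for c in red(s,(255,270,40,40)): print('side',c,atz(s,c[0],.052))
for n in ('key','rest','stage','spindle_foot','spindle','mirror_mount','lens_tube','sensor','driver','jar'):
    for f,nm in ((t,'top'),(s,'side')):
        try: print(n,nm,[(np.round(b['bbox'],1),round(b['conf'],2)) for b in optics.boxes_of(f,n)][:4])
        except Exception as e: print(n,e)
E
```

```text
top (array([163.23076923, 239.69230769]), np.int32(26)) [[0.45380418 0.3065821  0.052     ]]
top (array([175.83333333, 244.3       ]), np.int32(30)) [[0.44093262 0.27057839 0.052     ]]
side (array([280.60377358, 285.79245283]), np.int32(53)) [[0.4392668  0.27155438 0.052     ]]
side (array([268.96774194, 295.88709677]), np.int32(62)) [[0.45278319 0.30932403 0.052     ]]
key top [(array([158.3, 202.3,  30.1,  47.2]), 0.82), (array([111.4, 251.9,  40.7,  31.2]), 0.72), (array([163.7, 281.5,  31.2,  11.7]), 0.61), (array([221.7, 223. ,   9.9,  31.5]), 0.59)]
key side [(array([263.8, 325.7,  51.8,  64. ]), 0.7), (array([272.3, 257.9,  34.9,  19.2]), 0.66), (array([230.7, 262.5,  50.9,  34.4]), 0.56), (array([321.2, 301.7,  28.8,  33.1]), 0.56)]
rest top [(array([166.4, 194.4,  28.2,  39.2]), 0.71)]
rest side [(array([226.9, 279.6,  44.9,  29.5]), 0.88)]
stage top [(array([346.6, 205.4,  31.7,  41. ]), 0.92)]
stage side [(array([290.7, 166.9,  43.9,  35.9]), 0.71), (array([150.2, 338. ,  69.4,  55.2]), 0.18)]
spindle_foot top [(array([309.7, 116. ,  40.3,  31.1]), 0.7), (array([363.9, 22
[... 184 characters left out ...]
6,  31.5,  34.7]), 0.25)]
mirror_mount top [(array([259.2, 177.7,  18.3,  16.9]), 0.76)]
mirror_mount side [(array([246.4, 197.4,  17.5,  36.2]), 0.91)]
lens_tube top [(array([360.2, 220.5,  11.7,   7.9]), 0.7)]
lens_tube side [(array([297.2, 214.3,  14.7,  31.6]), 0.83)]
sensor top [(array([207. , 124.9,  22.5,  18.9]), 0.74)]
sensor side [(array([161.7, 216.7,  20.8,  37.4]), 0.7), (array([312.4, 167.6,   5.9,   6.6]), 0.48)]
driver top [(array([271.5, 146.7,  26.3,   7.4]), 0.73)]
driver side [(array([214.1, 200.8,  17.3,  19.7]), 0.64)]
jar top [(array([423.3, 217.9,  24.9,  21. ]), 0.83)]
jar side [(array([325.5, 141.7,  15.9,  24.9]), 0.95), (array([232.3, 264. ,  53. ,  34. ]), 0.55)]
```

View pics/topc.png

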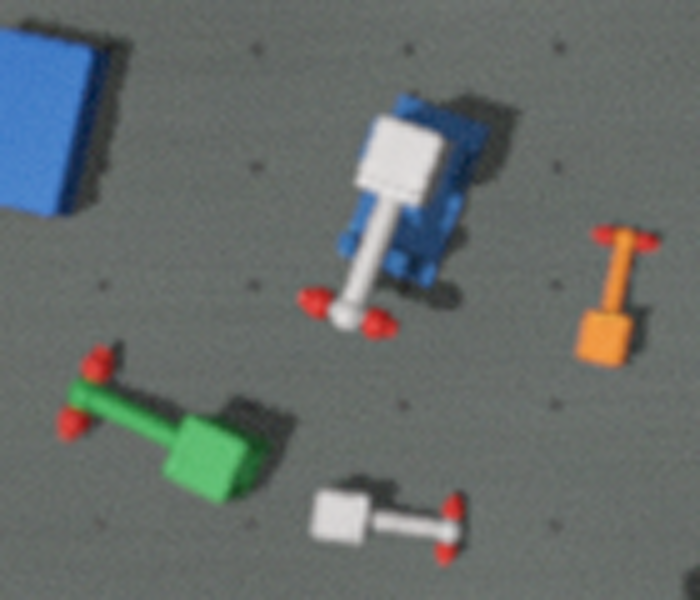

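View pics/sidec.png

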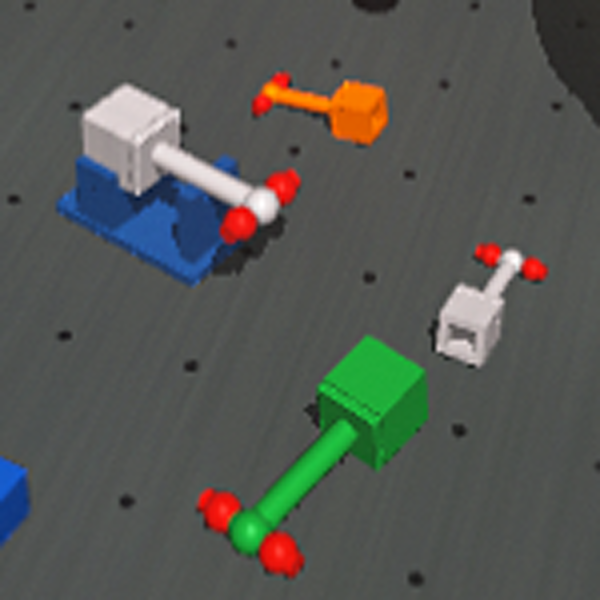

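The crop shows the large steel key in the blue rest, with its red balls at about (163,240) and (176,244) in the top view. Green, orange and the small grey one stay put. Next I'll get the first approach in tool axes.

```bash
cat >> h.py <<'E'
def plan(goal,psi):
    from plant import read_state
    st=read_state();M=rot(st['tcp_rot']);d=np.asarray(goal)-st['tcp_pos']
    G=np.array([[np.cos(psi),np.sin(psi),0],[np.sin(psi),-np.cos(psi),0],[0,0,-1]])
    rv=R.from_matrix(M.T@G).as_rotvec(degrees=True)
    print('t',st['time_s'],'tcp',np.round(st['tcp_pos'],4),'psi',np.degrees(np.arctan2(M[1,0],M[0,0])).round(2),'tool shift mm',np.round(M.T@d*1000,1),'rot',np.round(rv,2),'w',st['gripper_width'].round(4),'F',np.round(st['contact_force'],1), 'q',np.round(st['joint_positions'],2))
E
python3 -c "
from h import *
plan([.447,.2895,.23],np.radians(160.3))"
```

```text
Traceback (most recent call last):
  File "h.py", line 33, in plan
    print('t',st['time_s'],'tcp',np.round(st['tcp_pos'],4),'psi',np.degrees(np.arctan2(M[1,0],M[0,0])).round(2),'tool shift mm',np.round(M.T@d*1000,1),'rot',np.round(rv,2),'w',st['gripper_width'].round(4),'F',np.round(st['contact_force'],1), 'q',np.round(st['joint_positions'],2))
                                                                                                                                                                                ^^^^^^^^^^^^^^^^^^^^^^^^^
AttributeError: 'float' object has no attribute 'round'
```

```bash
sed -i "s/st\['gripper_width'\].round(4)/round(float(st['gripper_width']),5)/" h.py
python3 -c "
from h import *
plan([.447,.2895,.23],np.radians(160.3))"
```

```text
t 1.25 tcp [ 0.2515 -0.517   0.2313] psi 25.94 tool shift mm [ 528.6 -639.7    1.3] rot [-0.0000e+00 -1.0000e-02 -1.3436e+02] w 0.08538 F [ 0.3 -0.2 -1.1] q [-1.25  0.15  1.44  0.    1.55 -0.13]
```

```bash
python3 -m inch '[[0.0264,-0.032,0,0,0,0,1],[0.0264,-0.032,0,0,0,0,1],[0.0264,-0.032,0,0,0,0,1],[0.0264,-0.032,0,0,0,0,1],[0.0264,-0.032,0,0,0,0,1]]' 60
python3 -m inch '[[0.0264,-0.032,0,0,0,0,1],[0.0264,-0.032,0,0,0,0,1],[0.0264,-0.032,0,0,0,0,1],[0.0264,-0.032,0,0,0,0,1],[0.0264,-0.032,0,0,0,0,1]]'
python3 -m inch '[[0.0264,-0.032,0,0,0,0,1],[0.0264,-0.032,0,0,0,0,1],[0.0264,-0.032,0,0,0,0,1],[0.0264,-0.032,0,0,0,0,1],[0.0264,-0.032,0,0,0,0,1]]'
python3 -m inch '[[0.0264,-0.032,0,0,0,0,1],[0.0264,-0.032,0,0,0,0,1],[0.0264,-0.032,0,0,0,0,1],[0.0264,-0.032,0,0,0,0,1],[0.0264,-0.032,0,0,0,0,1]]'
python3 -m inch '[[0,0,0,0,0,-10,1],[0,0,0,0,0,-10,1],[0,0,0,0,0,-10,1],[0,0,0,0,0,-10,1],[0,0,0,0,0,-10,1]]'
python3 -m inch '[[0,0,0,0,0,-10,1],[0,0,0,0,0,-10,1],[0,0,0,0,0,-10,1],[0,0,0,0,0,-10,1],[0,0,0,0,0,-10,1]]'
python3 -m inch '[[0,0,0,0,0,-10,1],[0,0,0,0,0,-10,1],[0,0,0,0,0,-10,1],[0,0,0,0,0,-4.4,1],[0,0,0,0,0,0,1]]'
python3 - <<'E'
from h import *; from plant import *
plan([.447,.2895,.23],np.radians(160.3))
st=read_state(); f=optics.grab_frame('wrist')
save(f,'w1')
for c in red(f,(0,0,560,420)): print(c,atz(f,c[0],.052,st))
f=optics.grab_frame('top');save(f,'t1')
E
```

```text
time_s: 1.88
tcp_pos: [0.3003, -0.3141, 0.2314]
tcp_rot: [0.0, 0.975, 0.224, 0.0]
contact_force: [0.3, -0.6, -0.2]
gripper_width: 0.0853
time_s: 2.5
tcp_pos: [0.349, -0.1125, 0.2315]
tcp_rot: [0.0, 0.975, 0.224, 0.0]
contact_force: [1.5, -0.7, 0.2]
gripper_width: 0.0857
time_s: 3.12
tcp_pos: [0.3977, 0.0893, 0.2315]
tcp_rot: [0.0, 0.974, 0.225, 0.0]
contact_force: [0.6, -0.2, -0.4]
gripper_width: 0.0856
time_s: 3.75
tcp_pos: [0.4465, 0.2909, 0.2314]
tcp_rot: [-0.0, 0.974, 0.225, 0.0]
contact_force: [0.3, -0.1, 0.7]
gripper_width: 0.0855
time_s: 4.38
tcp_pos: [0.4463, 0.2895, 0.2314]
tcp_rot: [-0.0, 0.787, 0.618, 0.0]
contact_force: [0.2, -0.1, -0.1]
gripper_width: 0.0855
time_s: 5.0
tcp_pos: [0.4463, 0.2895, 0.2314]
tcp_rot: [-0.0, 0.452, 0.892, 0.0]
contact_force: [-0.5, -0.0, 0.7]
gripper_width: 0.0855
time_s: 5.62
tcp_pos: [0.4464, 0.2895, 0.2314]
tcp_rot: [0.0, 0.171, 0.985, 0.0]
contact_force: [0.2, 0.0, 0.5]
gripper_width: 0.0853
t 5.625 tcp [0.4464 0.2895 0.2314] psi 160.31 tool shift mm [-0.6  0.2  1.4] rot [0.01 0.   0.01] w 0.08532 F [0.2 0.  0.5] q [ 0.43  0.06  1.54  0.    1.54 -0.8 ]
(array([437.7107438 ,  41.40909091]), np.int32(242)) [[0.3792404  0.44379409 0.052     ]]
(array([180.65333333,  48.70666667]), np.int32(75)) [[0.31528823 0.25052785 0.052     ]]
(array([187.86315789,  78.12631579]), np.int32(95)) [[0.33714843 0.24681486 0.052     ]]
(array([429.15909091,  84.97272727]), np.int32(220)) [[0.40879326 0.43062836 0.052     ]]
(array([259.32402235, 185.57541899]), np.int32(179)) [[0.44090075 0.26966291 0.052     ]]
(array([299.62878788, 184.78787879]), np.int32(132)) [[0.45237809 0.30386349 0.052     ]]
(array([174.89473684, 252.15789474]), np.int32(38)) [[0.47463988 0.1715     0.052     ]]
(array([152., 257.]), np.int32(44)) [[0.47187385 0.14908951 0.052     ]]
(array([522.84837545, 321.03610108]), np.int32(277)) [[0.65973631 0.46783782 0.052     ]]
```

View pics/w1.png

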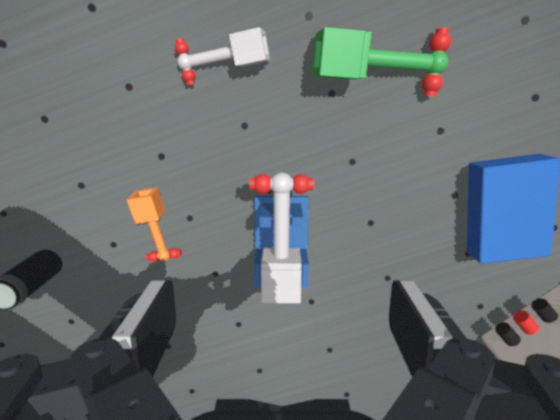

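View pics/t1.png

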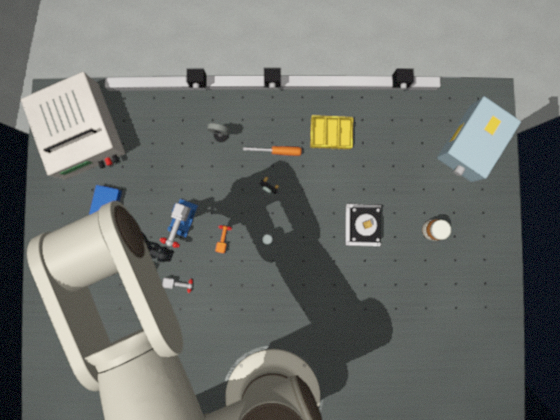

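The wrist view shows the key's cross-bar at (281,185) with its shank vertical, centred between the fingers. I'll go down part way and look again.

```bash
python3 -m inch '[[0,0,0.04,0,0,0,1],[0,0,0.04,0,0,0,1],[0,0,0.04,0,0,0,1],[0,0,0.01,0,0,0,1],[0,0,0,0,0,0,1]]'
python3 - <<'E'
from h import *; from plant import *
st=read_state(); f=optics.grab_frame('wrist')
save(f,'w2')
for c in red(f,(200,100,160,250)): print(c,atz(f,c[0],.052,st))
r=optics.outline_of(f,'key')
for k in r[:3]: print(k['bbox'],k['conf'])
print(proj(f,[[.447,.2895,.052],st['tcp_pos']],st))
plan([.447,.2895,.029],np.radians(160.3))
E
```

```text
time_s: 6.35
tcp_pos: [0.4465, 0.2896, 0.1019]
tcp_rot: [-0.0, 0.171, 0.985, 0.0]
contact_force: [-0.6, 0.3, -0.5]
gripper_width: 0.0856
(array([244.56944444, 237.87731481]), np.int32(432)) [[0.43873138 0.26969578 0.052     ]]
(array([310.4947644 , 237.54188482]), np.int32(382)) [[0.45101176 0.30454752 0.052     ]]
[113.3, 1.0, 151.5, 85.5] 0.81
[326.8, 0.0, 229.1, 97.3] 0.8
[45.9, 233.9, 70.5, 104.5] 0.69
[[282.80522052 239.69044169]
 [282.92017616 282.81116875]]
t 6.45 tcp [0.447  0.2898 0.103 ] psi 160.32 tool shift mm [ 0.  -0.4 74. ] rot [0.09 0.08 0.02] w 0.08553 F [-0.4  0.2 -0. ] q [ 0.43  0.14  1.71  0.    1.28 -0.8 ]
```

View pics/w2.png

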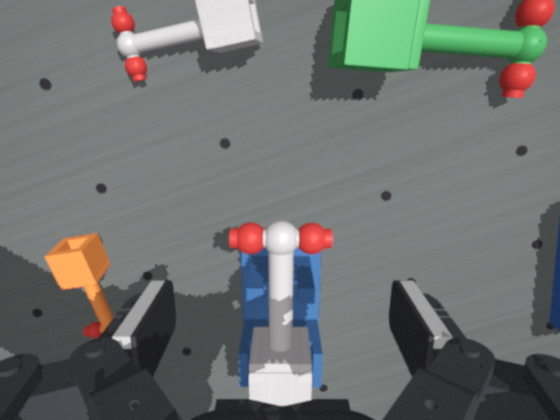

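Centre ball at (282,238), bar level between the pads. Descending.

```bash
python3 -m inch '[[0.001,0,0.03,0,0,0,1],[0,0,0.025,0,0,0,1],[0,0,0.012,0,0,0,1],[0,0,0.006,0,0,0,1],[0,0,0,0,0,0,1]]'
python3 - <<'E'
from h import *; from plant import *
st=read_state(); f=optics.grab_frame('wrist')
save(f,'w3'); save(optics.grab_frame('side'),'s3',(180,200,200,150),4)
for c in red(f,(200,100,160,250)): print(c,atz(f,c[0],.052,st))
plan([.446,.290,.029],np.radians(160.3))
E
```

```text
time_s: 7.08
tcp_pos: [0.4457, 0.29, 0.0289]
tcp_rot: [0.0, 0.171, 0.985, 0.0]
contact_force: [-0.2, -0.7, -0.1]
gripper_width: 0.0851
(array([227.15535568, 312.00817661]), np.int32(1223)) [[0.43810566 0.27055477 0.052     ]]
(array([326.90880254, 313.22839017]), np.int32(1261)) [[0.45113873 0.30535074 0.052     ]]
t 7.175 tcp [0.4458 0.29   0.0292] psi 160.34 tool shift mm [-0.2  0.1  0.2] rot [0.05 0.04 0.04] w 0.08558 F [-0.3  0.1 -0. ] q [ 0.43  0.22  1.79  0.    1.13 -0.8 ]
```

View pics/w3.png

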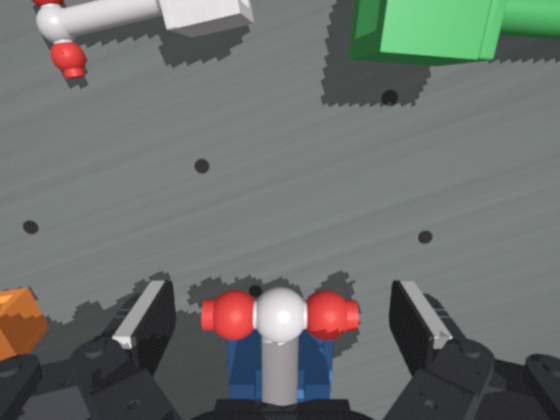

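View pics/s3.png

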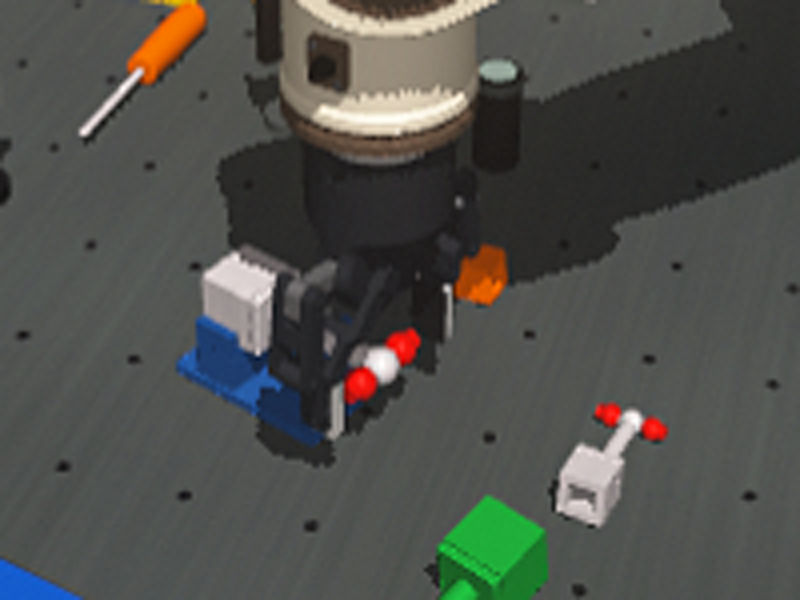

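Wrist view: bar centre at (281,313) midway between the pads. Closing.

```bash
python3 -m inch '[[0,0,0,0,0,0,0.5],[0,0,0,0,0,0,0.3],[0,0,0,0,0,0,0],[0,0,0,0,0,0,0],[0,0,0,0,0,0,0]]' 75
python3 -m inch '[[0,0,0,0,0,0,0],[0,0,0,0,0,0,0],[0,0,0,0,0,0,0],[0,0,0,0,0,0,0],[0,0,0,0,0,0,0]]' 75
python3 - <<'E'
from h import *; from plant import *
st=read_state(); f=optics.grab_frame('wrist')
save(f,'w4'); save(optics.grab_frame('side'),'s4',(180,200,200,150),4)
plan([.446,.290,.029],np.radians(160.3))
print(st['effort'],st['moment'])
E
```

```text
time_s: 7.8
tcp_pos: [0.4455, 0.2899, 0.0285]
tcp_rot: [0.0, 0.171, 0.985, 0.0]
contact_force: [0.5, 1.2, 4.0]
gripper_width: 0.054
time_s: 8.43
tcp_pos: [0.4454, 0.2898, 0.0284]
tcp_rot: [0.0, 0.171, 0.985, 0.0]
contact_force: [1.3, 1.7, 3.1]
gripper_width: 0.0537
t 8.525 tcp [0.4454 0.2898 0.0284] psi 160.34 tool shift mm [-0.5  0.3 -0.6] rot [0.01 0.   0.04] w 0.05386 F [1.3 1.1 4.1] q [ 0.43  0.22  1.79  0.    1.13 -0.8 ]
[-1.75920334e-01 -6.65024185e+01 -4.57977176e+01 -7.09239207e-02
  4.45647072e-01  4.51890333e-02] [ 0.15916084 -0.2805362   0.02634033]
```

View pics/w4.png

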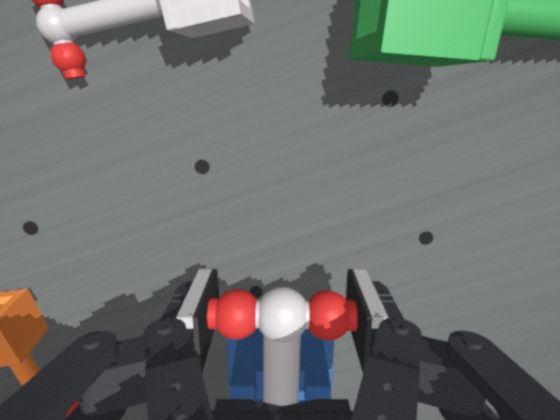

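View pics/s4.png

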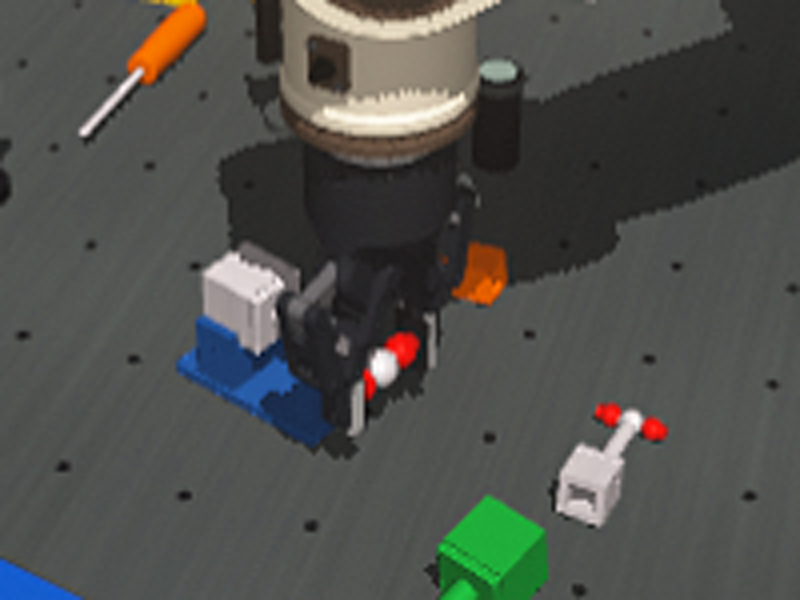

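```bash
python3 -m inch '[[0,0,-0.005,0,0,0,0],[0,0,-0.015,0,0,0,0],[0,0,-0.02,0,0,0,0],[0,0,-0.03,0,0,0,0],[0,0,-0.03,0,0,0,0]]' 75
python3 -m inch '[[0,0,-0.03,0,0,0,0],[0,0,-0.03,0,0,0,0],[0,0,-0.03,0,0,0,0],[0,0,-0.02,0,0,0,0],[0,0,-0.01,0,0,0,0]]' 75
python3 - <<'E'
from h import *; from plant import *
st=read_state(); f=optics.grab_frame('wrist')
save(f,'w5'); save(optics.grab_frame('side'),'s5',(130,100,250,200),3)
plan([.446,.290,.029],np.radians(160.3))
print(st['moment'])
E
```

```text
time_s: 9.15
tcp_pos: [0.445, 0.2897, 0.1299]
tcp_rot: [-0.0, 0.171, 0.985, -0.0]
contact_force: [0.6, -0.2, -3.6]
gripper_width: 0.0537
time_s: 9.78
tcp_pos: [0.4452, 0.2898, 0.2499]
tcp_rot: [0.0, 0.171, 0.985, 0.0]
contact_force: [-0.0, -0.3, -3.0]
gripper_width: 0.0535
t 9.875 tcp [0.4454 0.2898 0.2493] psi 160.35 tool shift mm [-4.000e-01  2.000e-01  2.203e+02] rot [0.05 0.04 0.05] w 0.05383 F [ 0.7 -0.3 -2.5] q [ 0.43  0.05  1.51  0.    1.58 -0.8 ]
[0.10415261 0.20581518 0.01001329]
```

View pics/w5.png

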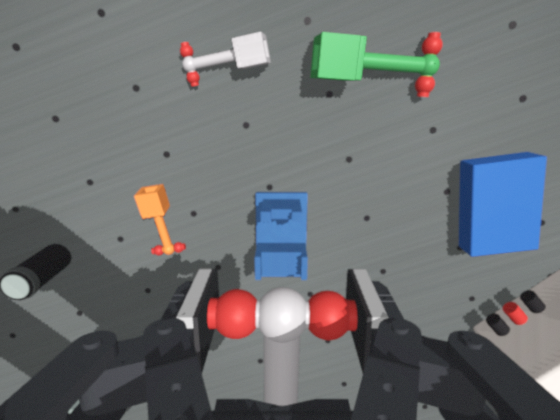

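View pics/s5.png

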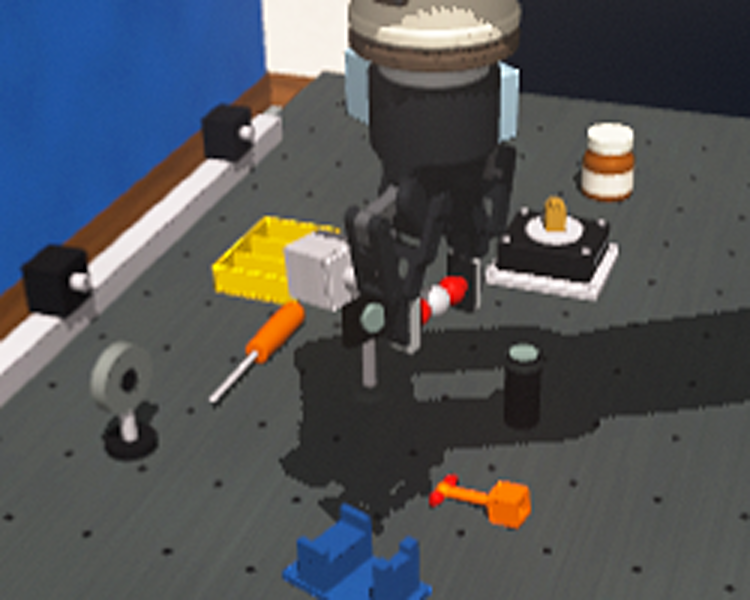

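The key is level in the grip and clear of the rest (side view, socket at (320,270) in the crop). Now easing the grip.

```bash
cat > q.py <<'E'
from plant import read_state
import numpy as np
s=read_state();print(s['time_s'],'w',round(float(s['gripper_width'])*1000,2),'F',np.round(s['contact_force'],2),'M',np.round(s['moment'],3),np.hypot(*s['moment'][:2]).round(3))
E
python3 -m inch '[[0,0,0,0,0,0,0],[0,0,0,0,0,0,0],[0,0,0,0,0,0,0],[0,0,0,0,0,0,0],[0,0,0,0,0,0,0]]' 30; python3 q.py
python3 -m inch '[[0,0,0,0,0,0,0],[0,0,0,0,0,0,0],[0,0,0,0,0,0,0],[0,0,0,0,0,0,0],[0,0,0,0,0,0,0]]' 20; python3 q.py
```

```text
time_s: 10.5
tcp_pos: [0.4454, 0.2898, 0.2483]
tcp_rot: [-0.0, 0.171, 0.985, 0.0]
contact_force: [0.1, -0.0, -3.3]
gripper_width: 0.0535
10.5 w 53.53 F [ 0.08 -0.03 -3.31] M [0.118 0.159 0.029] 0.198
time_s: 11.12
tcp_pos: [0.4454, 0.2898, 0.2483]
tcp_rot: [-0.0, 0.171, 0.985, 0.0]
contact_force: [-0.4, -1.1, -2.0]
gripper_width: 0.0538
11.125 w 53.8 F [-0.45 -1.06 -2.01] M [0.084 0.189 0.043] 0.207
```

```bash
python3 -m inch '[[0,0,0,0,0,0,0.6],[0,0,0,0,0,0,0.61],[0,0,0,0,0,0,0.62],[0,0,0,0,0,0,0.62],[0,0,0,0,0,0,0.62]]' 20; python3 q.py
python3 - <<'E'
from h import *; from plant import *
save(optics.grab_frame('side'),'s6',(200,130,180,130),4)
E
```

```text
time_s: 11.75
tcp_pos: [0.4454, 0.2898, 0.2484]
tcp_rot: [-0.0, 0.171, 0.985, 0.0]
contact_force: [0.5, -0.3, -3.9]
gripper_width: 0.0538
11.75 w 53.83 F [ 0.55 -0.28 -3.86] M [0.086 0.156 0.025] 0.178
```

View pics/s6.png

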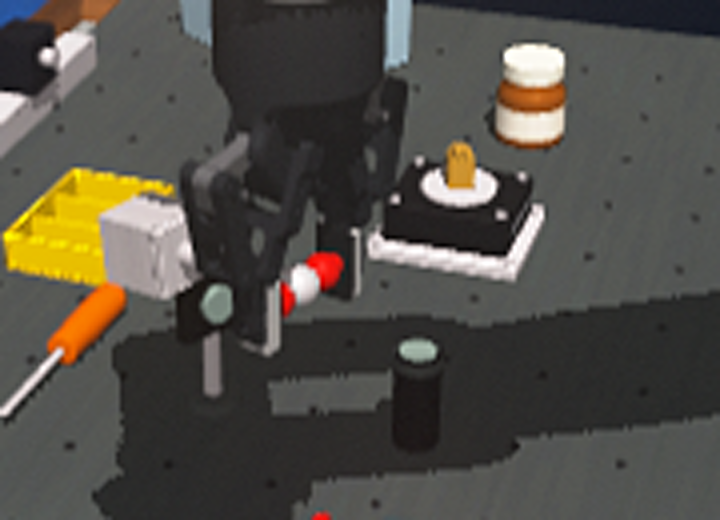

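```bash
python3 -m inch '[[0,0,0,0,0,0,0.622],[0,0,0,0,0,0,0.624],[0,0,0,0,0,0,0.624],[0,0,0,0,0,0,0.626],[0,0,0,0,0,0,0.626]]' 20; python3 q.py
python3 -m inch '[[0,0,0,0,0,0,0.627],[0,0,0,0,0,0,0.628],[0,0,0,0,0,0,0.628],[0,0,0,0,0,0,0.629],[0,0,0,0,0,0,0.629]]' 20; python3 q.py
```

```text
time_s: 12.42
tcp_pos: [0.4454, 0.2898, 0.2483]
tcp_rot: [-0.0, 0.171, 0.985, 0.0]
contact_force: [-0.3, -0.6, -2.6]
gripper_width: 0.0538
12.425 w 53.83 F [-0.34 -0.56 -2.65] M [ 0.102  0.167 -0.02 ] 0.196
time_s: 13.05
tcp_pos: [0.4454, 0.2898, 0.2483]
tcp_rot: [-0.0, 0.171, 0.985, 0.0]
contact_force: [-0.3, 0.0, -3.2]
gripper_width: 0.054
13.05 w 54.01 F [-0.26  0.   -3.17] M [0.104 0.147 0.01 ] 0.18
```

```bash
python3 -m inch '[[0,0,0,0,0,0,0.630],[0,0,0,0,0,0,0.631],[0,0,0,0,0,0,0.631],[0,0,0,0,0,0,0.632],[0,0,0,0,0,0,0.632]]' 20; python3 q.py
python3 - <<'E'
from h import *; from plant import *
save(optics.grab_frame('side'),'s7',(200,130,180,130),4)
E
```

```text
time_s: 13.68
tcp_pos: [0.4454, 0.2898, 0.2484]
tcp_rot: [-0.0, 0.171, 0.985, 0.0]
contact_force: [0.1, -0.5, -3.4]
gripper_width: 0.0546
13.675 w 54.56 F [ 0.07 -0.54 -3.41] M [ 0.089  0.237 -0.041] 0.253
```

View pics/s7.png

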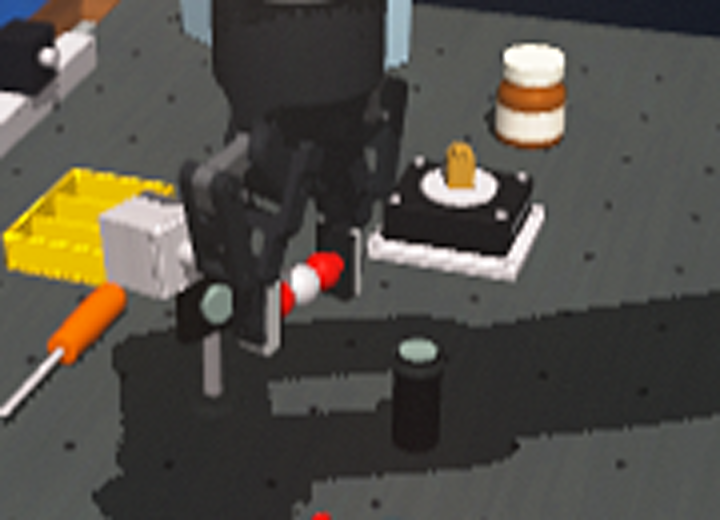

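```bash
python3 -m inch '[[0,0,0,0,0,0,0.634],[0,0,0,0,0,0,0.636],[0,0,0,0,0,0,0.636],[0,0,0,0,0,0,0.638],[0,0,0,0,0,0,0.638]]' 20; python3 q.py
python3 - <<'E'
from h import *; from plant import *
save(optics.grab_frame('side'),'s8',(200,130,180,130),4)
E
```

```text
time_s: 14.35
tcp_pos: [0.4454, 0.2898, 0.2483]
tcp_rot: [-0.0, 0.171, 0.985, 0.0]
contact_force: [0.9, -1.0, -3.9]
gripper_width: 0.0546
14.35 w 54.6 F [ 0.86 -0.96 -3.89] M [0.025 0.133 0.005] 0.135
```

View pics/s8.png

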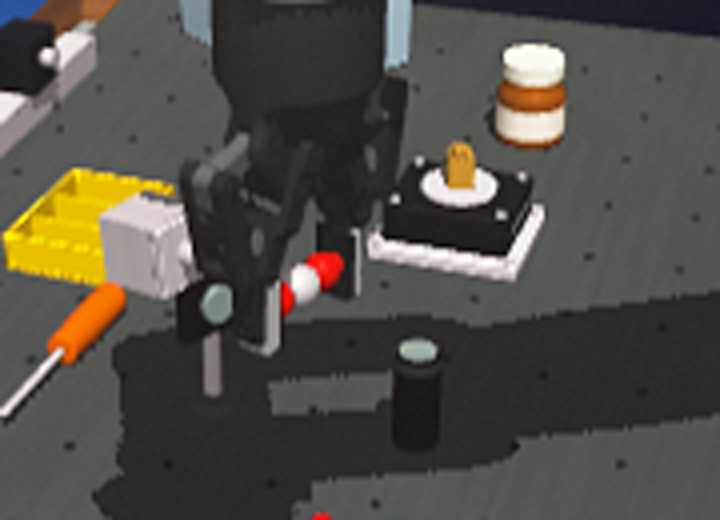

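```bash
cat > c.py <<'E'
import sys
from h import *; from plant import *
f=optics.grab_frame('side'); n=sys.argv[1]
save(f,n,(200,130,180,130),4)
r=cv2.imread('pics/s8.png').astype(int);a=cv2.imread(f'pics/{n}.png').astype(int)
print('diff',np.abs(a-r)[180:320,80:220].mean().round(1))
E
python3 -m inch '[[0,0,0,0,0,0,0.640],[0,0,0,0,0,0,0.640],[0,0,0,0,0,0,0.642],[0,0,0,0,0,0,0.642],[0,0,0,0,0,0,0.642]]' 20; python3 q.py; python3 c.py s9
```

```text
time_s: 15.02
tcp_pos: [0.4454, 0.2898, 0.2484]
tcp_rot: [-0.0, 0.171, 0.985, 0.0]
contact_force: [0.2, 0.3, -3.6]
gripper_width: 0.0548
15.025 w 54.8 F [ 0.16  0.33 -3.65] M [0.053 0.187 0.011] 0.195
diff 1.1
```

```bash

python3 -m inch '[[0,0,0,0,0,0,0.644],[0,0,0,0,0,0,0.644],[0,0,0,0,0,0,0.646],[0,0,0,0,0,0,0.646],[0,0,0,0,0,0,0.646]]' 20; python3 q.py; python3 c.py s10
```

```text
time_s: 15.7
tcp_pos: [0.4454, 0.2898, 0.2484]
tcp_rot: [0.0, 0.171, 0.985, 0.0]
contact_force: [-1.0, 1.1, -4.2]
gripper_width: 0.0554
15.7 w 55.38 F [-1.03  1.1  -4.23] M [0.004 0.092 0.016] 0.092
diff 36.0
```

View pics/s10.png

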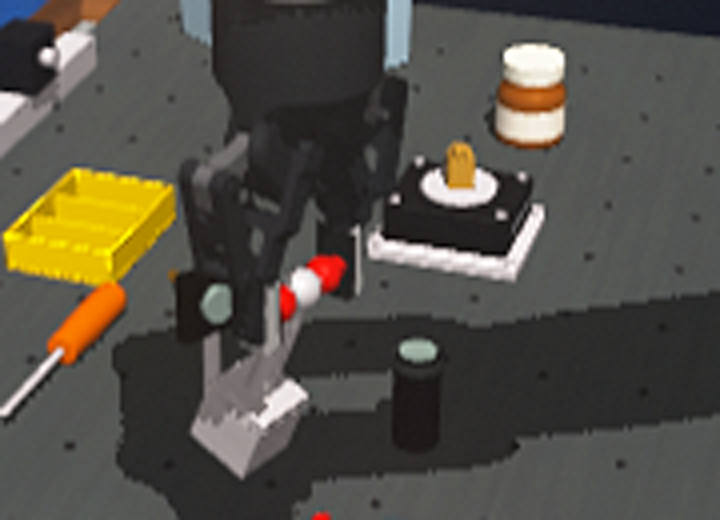

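The key has sunk most of the way (socket at (250,420) in the crop). A touch more.

```bash

python3 -m inch '[[0,0,0,0,0,0,0.6475],[0,0,0,0,0,0,0.6475],[0,0,0,0,0,0,0.6475],[0,0,0,0,0,0,0.6475],[0,0,0,0,0,0,0.6475]]' 20; python3 q.py; python3 c.py s11
```

```text
time_s: 16.38
tcp_pos: [0.4454, 0.2898, 0.2483]
tcp_rot: [-0.0, 0.171, 0.985, 0.0]
contact_force: [-0.3, 1.0, -3.4]
gripper_width: 0.0554
16.375 w 55.43 F [-0.34  0.96 -3.43] M [ 0.045  0.09  -0.039] 0.101
diff 36.0
```

View pics/s11.png

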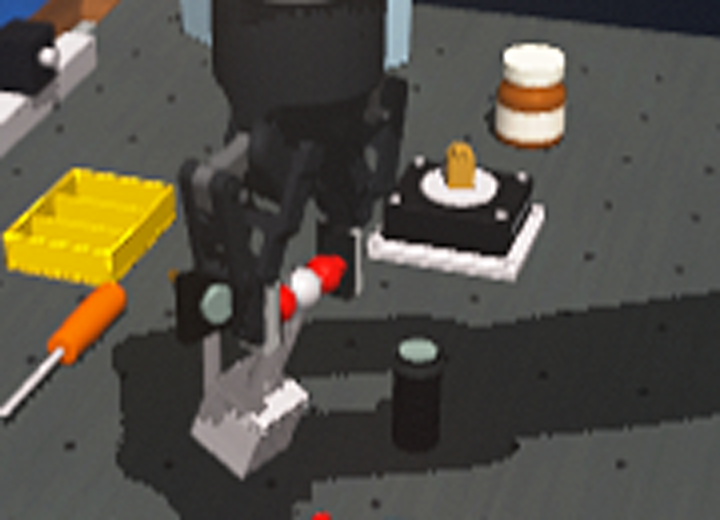

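```bash

python3 -m inch '[[0,0,0,0,0,0,0.6490],[0,0,0,0,0,0,0.6490],[0,0,0,0,0,0,0.6490],[0,0,0,0,0,0,0.65],[0,0,0,0,0,0,0.65]]' 20; python3 q.py; python3 c.py s12
```

```text
time_s: 17.05
tcp_pos: [0.4454, 0.2898, 0.2483]
tcp_rot: [-0.0, 0.171, 0.985, 0.0]
contact_force: [0.6, 1.7, -3.5]
gripper_width: 0.0552
17.05 w 55.16 F [ 0.55  1.71 -3.5 ] M [ 0.033  0.065 -0.016] 0.073
diff 36.0
```

View pics/s12.png

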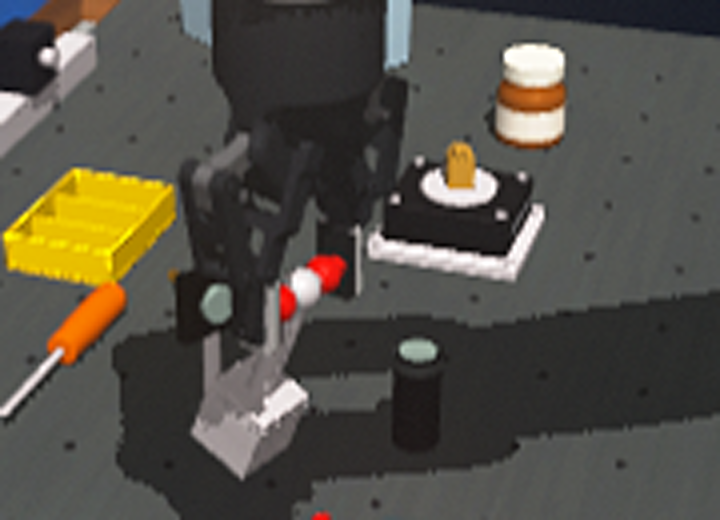

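```bash

python3 -m inch '[[0,0,0,0,0,0,0.651],[0,0,0,0,0,0,0.651],[0,0,0,0,0,0,0.652],[0,0,0,0,0,0,0.652],[0,0,0,0,0,0,0.652]]' 20; python3 q.py; python3 c.py s13
```

```text
time_s: 17.73
tcp_pos: [0.4454, 0.2898, 0.2484]
tcp_rot: [-0.0, 0.171, 0.985, 0.0]
contact_force: [0.6, -0.2, -4.0]
gripper_width: 0.0558
17.725 w 55.83 F [ 0.56 -0.21 -3.98] M [-0.02   0.002 -0.006] 0.02
diff 36.1
```

View pics/s13.png

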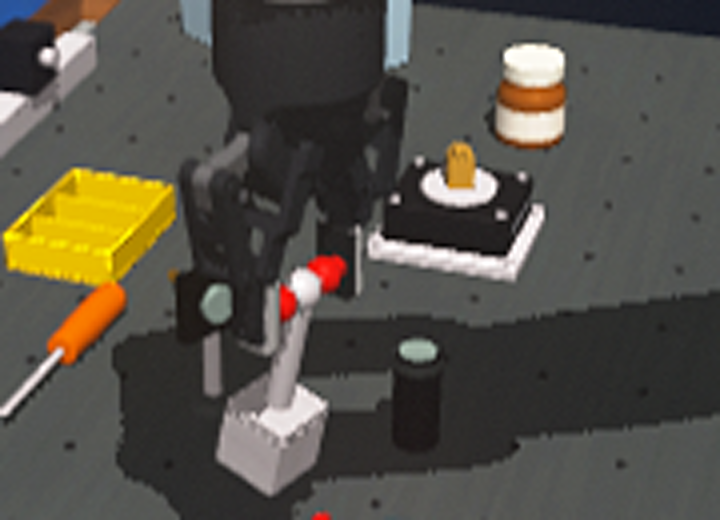

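```bash
python3 -m inch '[[0,0,0,0,0,0,0.652],[0,0,0,0,0,0,0.64],[0,0,0,0,0,0,0.6],[0,0,0,0,0,0,0.4],[0,0,0,0,0,0,0]]' 60; python3 q.py
python3 -m inch '[[0,0,0,0,0,0,0],[0,0,0,0,0,0,0],[0,0,0,0,0,0,0],[0,0,0,0,0,0,0],[0,0,0,0,0,0,0]]' 75; python3 q.py
cat >> h.py <<'E'
def keyR(psi_bar,tilt):
    # key hanging: x axis down, tilted by tilt toward horizontal dir u=(perp of bar); y axis along bar
    y=np.array([np.cos(psi_bar),np.sin(psi_bar),0]);u=np.array([np.sin(psi_bar),-np.cos(psi_bar),0])
    x=np.array([0,0,-1])*np.cos(tilt)+u*np.sin(tilt)
    return np.stack([x,y,np.cross(x,y)],1)
def keyimg(f,o,Rk,col=(255,0,255),im=None,st=None,k=4,crop=(0,0)):
    pts=[]
    for y in(-.018,.018):
        for z in(-.018,.018): pts+= [[.07,y,z],[.11,y,z]]
    P=proj(f,np.array(pts)@Rk.T+o,st)
    return P
E
cat > fit.py <<'E'
import sys
from h import *; from plant import *
from scipy.optimize import minimize
st=read_state(); f=optics.grab_frame('side')
M=rot(st['tcp_rot']); yb=M[:,1]; pb=np.arctan2(-yb[1],-yb[0])  # bar dir ; u = away dir
if len(sys.argv)>2: pass
g=st['tcp_pos']-M[:,2]*.0230
im=f['frame'].astype(int); uv=proj(f,g+[0,0,-.09])[0]
print('grasp',g,uv)
# grey segmentation near socket
x,y=int(uv[0]),int(uv[1]); mask=((im.max(2)-im.min(2)<40)&(im.min(2)>95)).astype(np.uint8)
w=np.zeros_like(mask); w[y-22:y+28,x-28:x+28]=1; mask*=w
n,l,s,c=cv2.connectedComponentsWithStats(mask); i=1+np.argmax(s[1:,4]); mask=(l==i)
K=8
big=cv2.resize(mask[y-22:y+28,x-28:x+28].astype(np.uint8),None,fx=K,fy=K,interpolation=cv2.INTER_NEAREST)
def sil(p):
    P=keyimg(f,g+np.array([p[0],p[1],p[2]]),keyR(pb,p[3]))
    h=cv2.convexHull((((P-[x-28,y-22])+.5)*K).astype(np.float32)).astype(np.int32)
    m=np.zeros_like(big);cv2.fillConvexPoly(m,h,1);return m
def cost(p):
    m=sil(p);return 1-(m&big).sum()/(m|big).sum()+2*(np.linalg.norm(p[:3])/.01)**2*.05
best=min((minimize(cost,[0,0,0,t],method='Nelder-Mead',options=dict(initial_simplex=np.array([[0,0,0,t],[.004,0,0,t],[0,.004,0,t],[0,0,.004,t],[0,0,0,t+.1]]))) for t in (-.3,-.1,.1,.3)),key=lambda r:r.fun)
print('tilt deg',np.degrees(best.x[3]).round(1),'off mm',(best.x[:3]*1000).round(1),'cost',round(best.fun,3),'u',keyR(pb,np.pi/2)[:,0].round(2))
v=np.dstack([big*255,sil(best.x)*255,big*0]);cv2.imwrite('pics/'+sys.argv[1]+'.png',v)
save(f,sys.argv[1]+'i',(max(x-60,0),max(y-60,0),120,120),5)
E
python3 fit.py f1
```

```text
time_s: 18.4
tcp_pos: [0.4454, 0.2898, 0.2483]
tcp_rot: [-0.0, 0.171, 0.985, 0.0]
contact_force: [-0.1, 0.6, -3.2]
gripper_width: 0.0543
18.4 w 54.29 F [-0.08  0.64 -3.21] M [ 0.024  0.065 -0.023] 0.069
time_s: 19.02
tcp_pos: [0.4454, 0.2898, 0.2483]
tcp_rot: [-0.0, 0.171, 0.985, 0.0]
contact_force: [0.2, -0.5, -3.0]
gripper_width: 0.0536
19.025 w 53.61 F [ 0.21 -0.53 -2.97] M [0.03  0.064 0.017] 0.07
grasp [0.44538042 0.28978507 0.27133554] [275.11306808 240.01348227]
tilt deg -11.6 off mm [-0.2  2.1 -2.3] cost 0.122 u [-0.94  0.34 -0.  ]
```

View pics/f1.png

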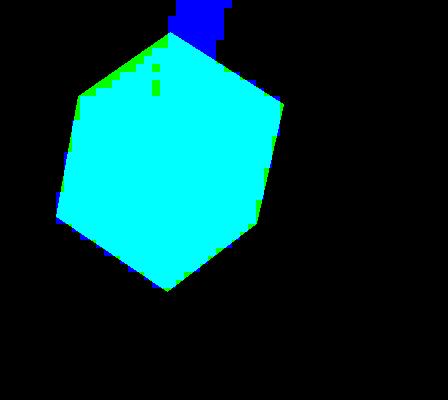

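View pics/f1i.png

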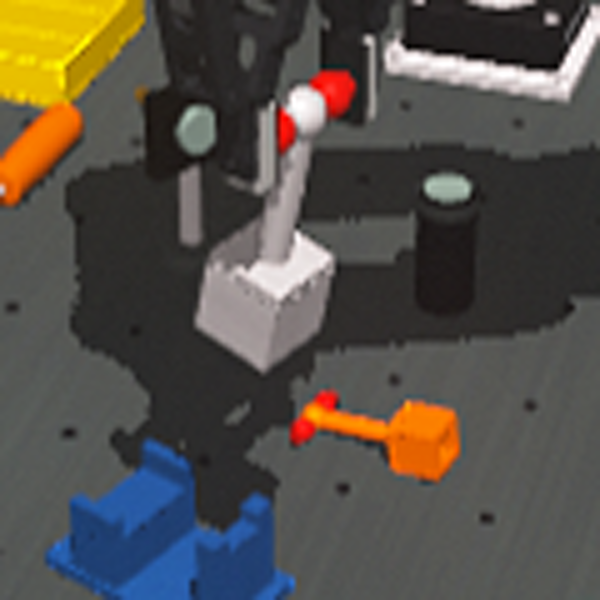

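Silhouette fit is good: the key hangs with the socket leaning 11.6° back toward its old direction, and the moment (0.07 N m) agrees. I'll tilt the tool to make it plumb and look at the spindle from above.

```bash
python3 -m inch '[[0,0,0,0,4,0,0],[0,0,0,0,4,0,0],[0,0,0,0,3.6,0,0],[0,0,0,0,0,0,0],[0,0,0,0,0,0,0]]' 75; python3 q.py
python3 - <<'E'
from h import *; from plant import *
f=optics.grab_frame('top'); save(f,'t2',(335,195,60,60),10)
for n in ('stage','spindle_foot'):
  for b in optics.boxes_of(f,n)[:2]: bb=np.array(b['bbox']);c=bb[:2]+bb[2:]/2;print(n,bb,b['conf'],atz(f,c,.05))
print(atz(f,[[366.5,225]],.05))
st=read_state();print(np.round(rot(st['tcp_rot']),3),st['tcp_pos'])
E
python3 fit.py f2
```

```text
time_s: 19.7
tcp_pos: [0.4454, 0.2898, 0.2483]
tcp_rot: [-0.099, 0.17, 0.98, 0.017]
contact_force: [0.5, 0.6, -3.6]
gripper_width: 0.0535
19.7 w 53.46 F [ 0.49  0.57 -3.63] M [-0.091 -0.171  0.017] 0.194
stage [345.9 207.4  31.3  38.6] 0.57 [[ 0.48969052 -0.25288083  0.05      ]]
[[ 0.49443886 -0.26701354  0.05      ]]
[[-0.923  0.336 -0.188]
 [ 0.329  0.942  0.068]
 [ 0.2    0.    -0.98 ]] [0.44510676 0.28998149 0.24862456]
grasp [0.44943632 0.28842857 0.27115994] [273.36162884 239.35284419]
tilt deg -0.4 off mm [ 0.1  2.9 -2.1] cost 0.145 u [-0.94  0.34 -0.  ]
```

View pics/t2.png

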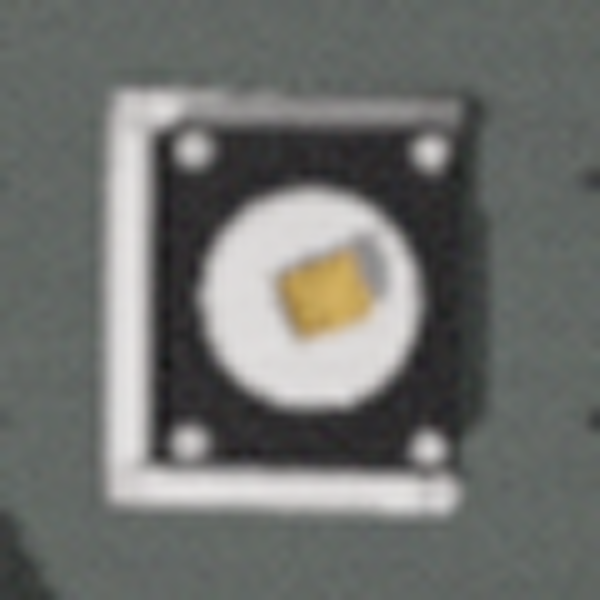

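View pics/f2i.png

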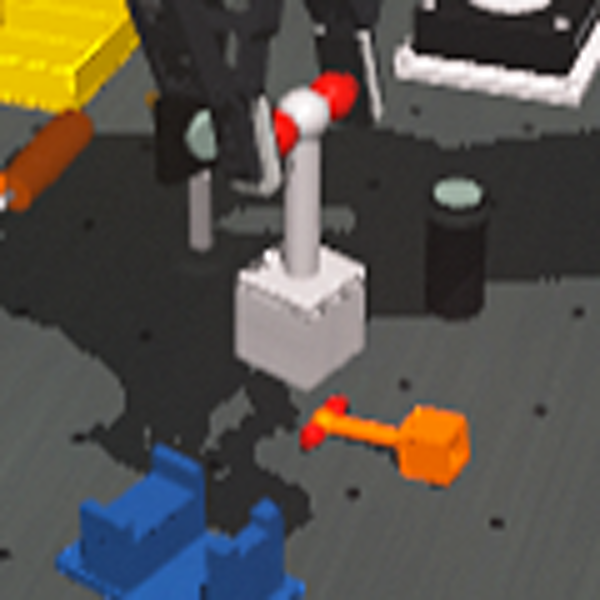

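The key is plumb. In the top crop the collar is centred at (311,297) and the spindle is turned about 18° mod 90. I'll move over, overshooting a little so the wrist camera sees the spindle.

```bash
python3 -m inch '[[-0.0087,-0.0182,-0.0018,0,0,0,0],[-0.0173,-0.0365,-0.0036,0,0,0,0],[-0.0173,-0.0365,-0.0036,0,0,0,0],[-0.0173,-0.0365,-0.0036,0,0,0,0],[-0.0173,-0.0365,-0.0036,0,0,0,0]]' 100
python3 -m inch '[[-0.0173,-0.0365,-0.0036,0,0,0,0],[-0.0173,-0.0365,-0.0036,0,0,0,0],[-0.0173,-0.0365,-0.0036,0,0,0,0],[-0.0173,-0.0365,-0.0036,0,0,0,0],[-0.0173,-0.0365,-0.0036,0,0,0,0]]' 
python3 -m inch '[[-0.0173,-0.0365,-0.0036,0,0,0,0],[-0.0173,-0.0365,-0.0036,0,0,0,0],[-0.0173,-0.0365,-0.0036,0,0,0,0],[-0.0173,-0.0365,-0.0036,0,0,0,0],[-0.0173,-0.0365,-0.0036,0,0,0,0]]' 
python3 -m inch '[[-0.0087,-0.0183,-0.0018,-2.08,0,10.2,0],[0,0,0,-2.08,0,10.2,0],[0,0,0,-2.08,0,10.2,0],[0,0,0,-2.08,0,10.2,0],[0,0,0,-2.08,0,10.2,0]]' 
python3 - <<'E'
from h import *; from plant import *
st=read_state(); f=optics.grab_frame('wrist'); save(f,'w6')
print(np.round(rot(st['tcp_rot']),3),st['tcp_pos'],st['joint_positions'])
print(proj(f,[[.4945,-.2665,.05]],st))
E
```

```text
time_s: 20.52
tcp_pos: [0.4649, 0.1064, 0.2487]
tcp_rot: [-0.099, 0.17, 0.98, 0.017]
contact_force: [0.8, 0.2, -3.4]
gripper_width: 0.0526
time_s: 21.15
tcp_pos: [0.4864, -0.0951, 0.249]
tcp_rot: [-0.099, 0.17, 0.98, 0.017]
contact_force: [-0.1, 0.3, -3.8]
gripper_width: 0.0527
time_s: 21.78
tcp_pos: [0.5081, -0.2966, 0.2491]
tcp_rot: [-0.1, 0.17, 0.98, 0.017]
contact_force: [0.3, 0.4, -2.7]
gripper_width: 0.0527
time_s: 22.4
tcp_pos: [0.5103, -0.3156, 0.249]
tcp_rot: [-0.082, 0.585, 0.804, 0.059]
contact_force: [0.0, -0.1, -3.8]
gripper_width: 0.0527
[[-0.301  0.951 -0.063]
 [ 0.932  0.308  0.191]
 [ 0.201 -0.001 -0.98 ]] [ 0.51025206 -0.31560223  0.24898858] [-0.73610401  0.30712456  1.22455454  0.10139484  1.78518316 -1.03601003]
[[282.4450873  166.43045559]]
```

View pics/w6.png

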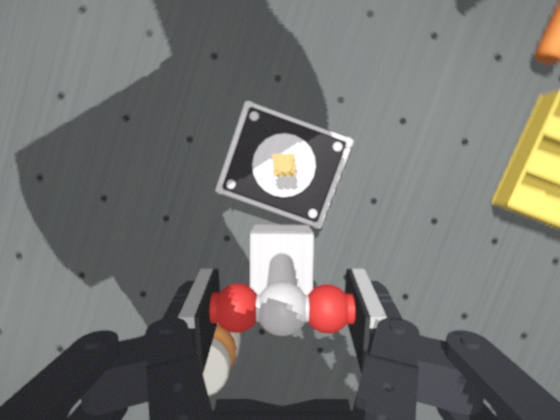

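```bash
python3 - <<'E'
from h import *; from plant import *
st=read_state(); f=optics.grab_frame('wrist'); save(f,'w7',(240,120,90,90),8)
im=f['frame'].astype(int)
# collar: white + brass
sub=np.zeros((420,560),np.uint8); 
m=((im.max(2)-im.min(2)<40)&(im.min(2)>120))|((im[:,:,0]-im[:,:,2])>40)
sub[125:205,245:325]=m[125:205,245:325]
n,l,s,c=cv2.connectedComponentsWithStats(sub);i=1+np.argmax(s[1:,4]);print(s[i],c[i])
cnt=max(cv2.findContours((l==i).astype(np.uint8),0,cv2.CHAIN_APPROX_NONE)[0],key=len)
h=cv2.convexHull(cnt); e=cv2.fitEllipse(h);print('ellipse',e)
print('collar ctr',atz(f,[e[0]],.05,st), 'diam mm', atz(f,[[s[i][0],c[i][1]],[s[i][0]+s[i][2],c[i][1]]],.05,st))
b=((im[:,:,0]-im[:,:,2])>40).astype(np.uint8); bb=np.zeros_like(b);bb[140:190,260:310]=b[140:190,260:310]
ys,xs=np.nonzero(bb);print('brass',xs.min(),xs.max(),ys.min(),ys.max())
np.save('w7.npy',f['frame'])
E
```

```text
[ 251  133   65   65 3269] [283.04986234 164.93392475]
ellipse ((282.9998779296875, 164.9033203125), (63.96820831298828, 64.84854125976562), 45.2523193359375)
collar ctr [[ 0.49483304 -0.26503112  0.05      ]] diam mm [[ 0.465788   -0.27414079  0.05      ]
 [ 0.52480276 -0.25571499  0.05      ]]
brass 271 294 154 176
```

View pics/w7.png

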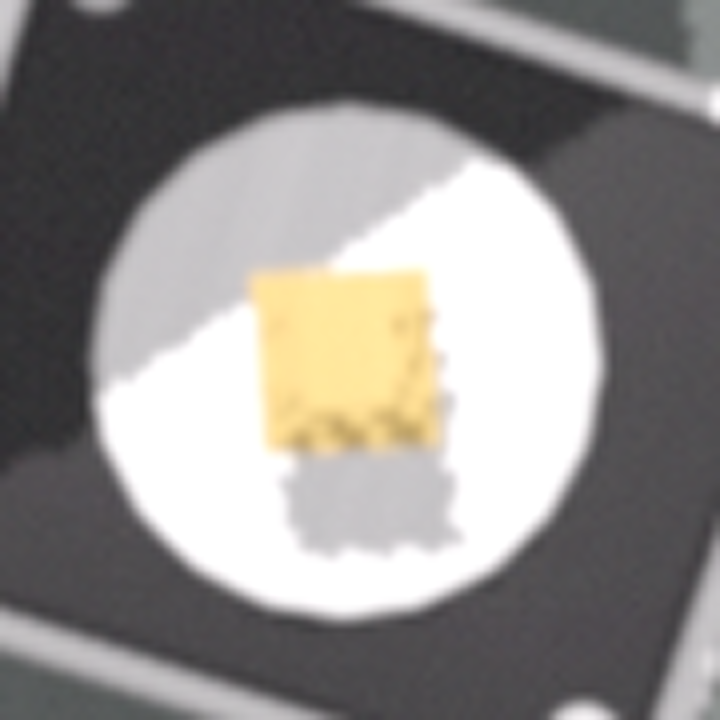

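```bash
cat > spin.py <<'E'
from h import *; from plant import *
from scipy.optimize import minimize
import sys
def fitspin(f,st,win,c0,y0,name):
    x0,y0w,w,h=win; im=f['frame'].astype(int)
    b=((im[:,:,0]-im[:,:,2])>30).astype(np.uint8)[y0w:y0w+h,x0:x0+w]
    K=8; big=cv2.resize(b,None,fx=K,fy=K,interpolation=cv2.INTER_NEAREST)
    def pts(p):
        a=[]
        for z,s in((.05,.01),(.074,.01),(.0815,.0055)):
            for i in(-1,1):
                for j in(-1,1): a.append([s*i,s*j,z])
        a=np.array(a);c,s=np.cos(p[2]),np.sin(p[2])
        return np.c_[a[:,0]*c-a[:,1]*s+p[0],a[:,0]*s+a[:,1]*c+p[1],a[:,2]]
    def sil(p):
        P=(proj(f,pts(p),st)-[x0,y0w]+.5)*K
        m=np.zeros_like(big);cv2.fillConvexPoly(m,cv2.convexHull(P.astype(np.float32)).astype(np.int32),1);return m
    def cost(p): m=sil(p);return 1-(m&big).sum()/(m|big).sum()
    rs=[]
    for y in np.radians(np.arange(0,90,15)):
        s=np.array([[c0[0],c0[1],y],[c0[0]+.003,c0[1],y],[c0[0],c0[1]+.003,y],[c0[0],c0[1],y+.15]])
        rs.append(minimize(cost,s[0],method='Nelder-Mead',options=dict(initial_simplex=s)))
    rs.sort(key=lambda r:r.fun)
    for r in rs[:3]: print(name,r.x[:2].round(4),'yaw',(np.degrees(r.x[2])%90).round(1),'iou',round(1-r.fun,3))
    cv2.imwrite(f'pics/{name}.png',np.dstack([big*255,sil(rs[0].x)*255,big*0]))
if __name__=='__main__':
    st=read_state(); f=optics.grab_frame('wrist'); fitspin(f,st,(255,135,60,60),(.4948,-.265),0,'spw')
    f=optics.grab_frame('top'); save(f,'t3',(335,195,60,60),8); fitspin(f,None,(355,214,24,22),(.4948,-.265),0,'spt')
    f=optics.grab_frame('side'); fitspin(f,None,(300,160,30,30),(.4948,-.265),0,'sps');save(f,'s14',(230,60,160,160),4)
E
python3 spin.py
```

```text
spw [ 0.4949 -0.2654] yaw 18.8 iou 0.934
spw [ 0.4949 -0.2654] yaw 19.5 iou 0.933
spw [ 0.495  -0.2653] yaw 19.1 iou 0.933
spt [ 0.4968 -0.2661] yaw 20.2 iou 0.88
spt [ 0.4969 -0.266 ] yaw 18.3 iou 0.879
spt [ 0.4969 -0.266 ] yaw 18.3 iou 0.879
sps [ 0.495  -0.2599] yaw 26.7 iou 0.729
sps [ 0.4951 -0.2604] yaw 24.7 iou 0.725
sps [ 0.4953 -0.2609] yaw 29.8 iou 0.721
```

View pics/spw.png

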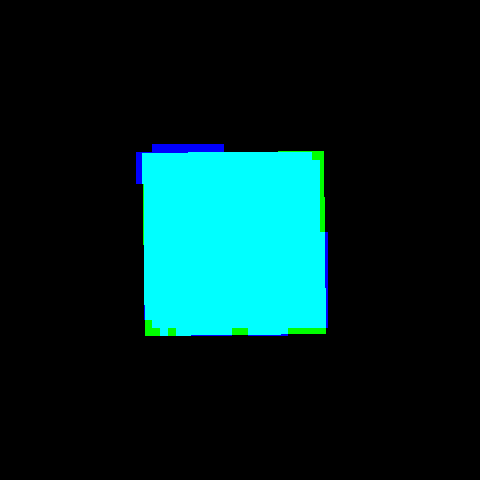

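View pics/s14.png

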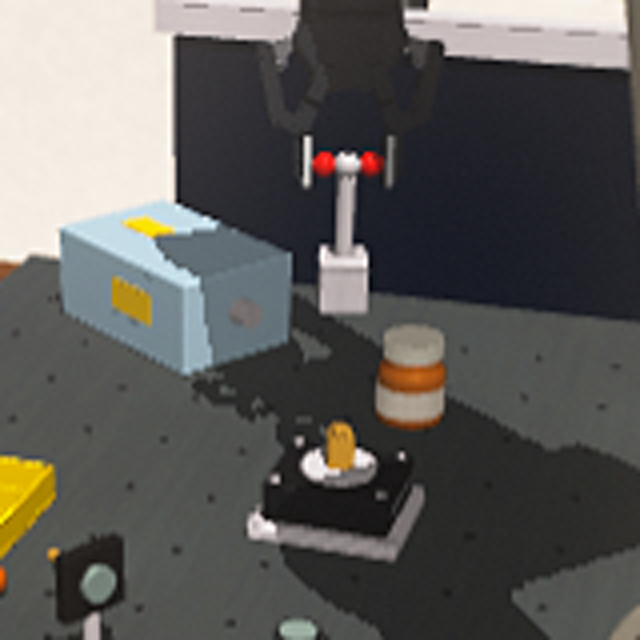

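```bash
python3 - <<'E'
from h import *; from plant import *
from plant import read_state
st=read_state(); f=optics.grab_frame('wrist')
M=rot(st['tcp_rot']); print('grasp',st['tcp_pos']-M[:,2]*.023)
psi=np.arctan2(M[1,0],M[0,0]); pb=psi+np.pi/2
for d in (.021,.025):
    g=st['tcp_pos']-M[:,2]*d
    P=keyimg(f,g,keyR(pb,0),st=st)
    print(d,'origin px',proj(f,[g],st).round(1)); print(P.round(1).tolist())
save(f,'w8',(230,200,110,140),5,P)
E
```

```text
grasp [ 0.51208381 -0.3195826   0.27164861]
0.021 origin px [[282.5 309.6]]
[[313.9, 294.0], [308.8, 274.3], [314.5, 231.8], [309.3, 221.8], [250.9, 294.0], [255.8, 274.3], [250.3, 231.8], [255.4, 221.8]]
0.025 origin px [[282.6 315.7]]
[[314.5, 297.8], [309.3, 277.2], [315.1, 234.4], [309.7, 223.8], [250.3, 297.7], [255.4, 277.1], [249.7, 234.4], [255.0, 223.8]]
```

View pics/w8.png

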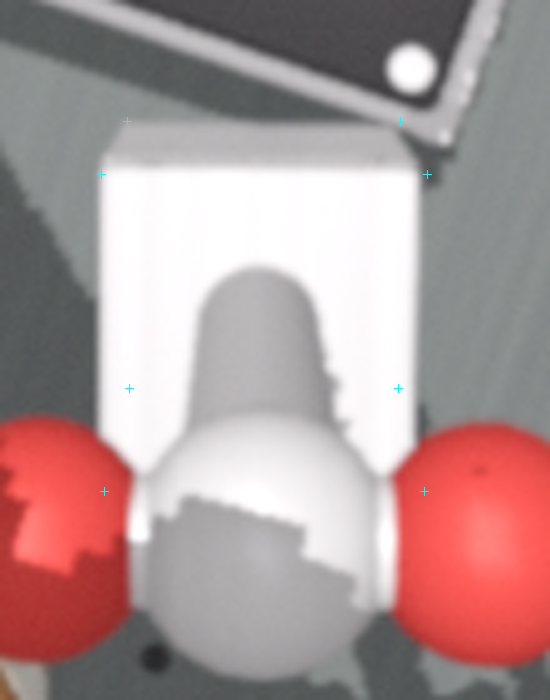

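```bash
python3 -m inch '[[0.01,0.0002,0.002,0,0,0,0],[0.0182,0.0003,0.0038,0,0,0,0],[0.0184,0.0003,0.0038,0,0,0,0],[0.01,0.0002,0.002,0,0,0,0],[0,0,0,0,0,0,0]]' 100
python3 -m inch '[[-0.003,0,0.0147,0,0,0,0],[-0.004,0,0.0196,0,0,0,0],[-0.003,0,0.0147,0,0,0,0],[-0.0018,0,0.0088,0,0,0,0],[0,0,0,0,0,0,0]]' 100
cat > al.py <<'E'
import sys
from h import *; from plant import *
st=read_state(); M=rot(st['tcp_rot']);g=st['tcp_pos']-M[:,2]*.023
psi=np.arctan2(M[1,0],M[0,0]);X=np.array([np.cos(psi),np.sin(psi),0]);Y=np.array([np.sin(psi),-np.cos(psi),0])
mo=g-[0,0,.11]-.0008*X-.0006*Y
print('mouth est',mo.round(4),'psi',np.degrees(psi).round(2),'err to spindle',(np.array([.4949,-.2653])-mo[:2]).round(4),'F',st['contact_force'].round(1),'tilt',M[2].round(3))
f=optics.grab_frame('side');uv=proj(f,mo)[0]
save(f,sys.argv[1]+'s',(int(uv[0])-40,int(uv[1])-55,80,90),8)
f=optics.grab_frame('wrist');save(f,sys.argv[1]+'w')
f=optics.grab_frame('top');save(f,sys.argv[1]+'t',(325,185,80,80),7)
E
python3 al.py a1
```

```text
time_s: 23.32
tcp_pos: [0.4937, -0.2592, 0.2493]
tcp_rot: [-0.082, 0.582, 0.807, 0.059]
contact_force: [-0.6, -0.9, -3.7]
gripper_width: 0.0526
time_s: 23.95
tcp_pos: [0.4935, -0.2598, 0.1894]
tcp_rot: [-0.083, 0.583, 0.806, 0.059]
contact_force: [-0.3, -0.8, -3.3]
gripper_width: 0.0526
mouth est [ 0.4947 -0.2652  0.1019] psi 108.27 err to spindle [ 0.0002 -0.0001] F [-0.3 -0.8 -3.3] tilt [ 0.201 -0.002 -0.979]
```

View pics/a1s.png

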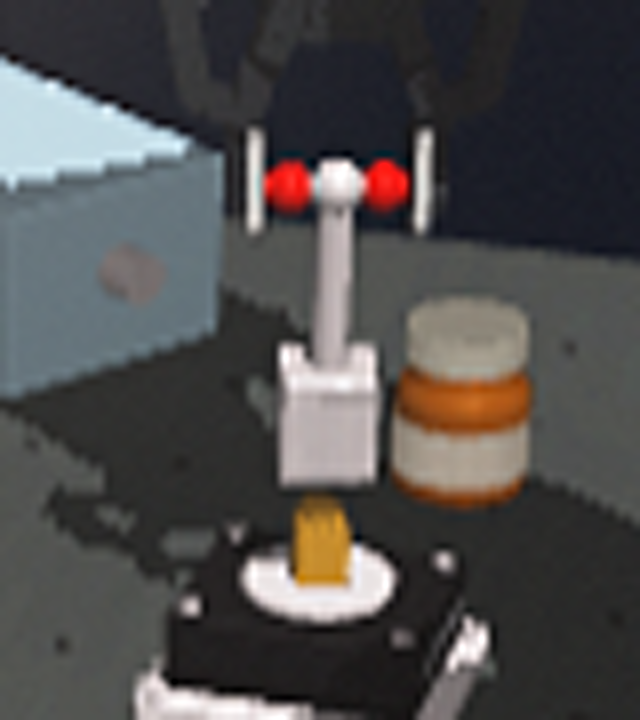

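View pics/a1w.png

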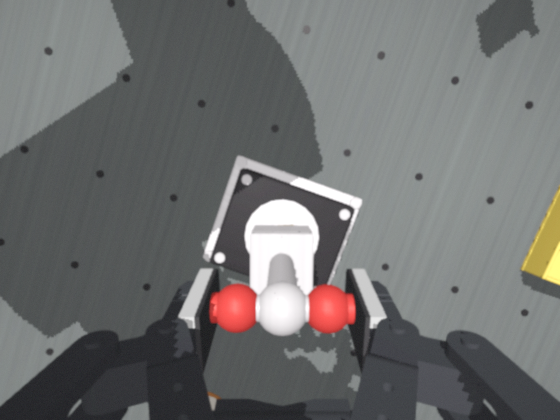

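View pics/a1t.png

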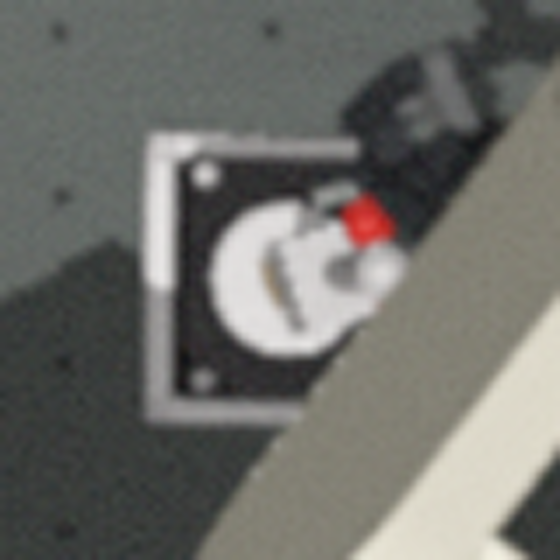

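```bash
python3 - <<'E'
from h import *; from plant import *
st=read_state(); f=optics.grab_frame('side')
m=np.array([.4947,-.2652,.1019]);uv=proj(f,m)[0];c=np.array([int(uv[0])-40,int(uv[1])-55])
for n,p in (('mouth',m),('sock top',m+[0,0,.04]),('origin',m+[0,0,.11]),('foot',[.4949,-.2653,.05]),('sp top',[.4949,-.2653,.0815])): print(n,((proj(f,p)[0]-c+.5)*8).round(1))
E
```

```text
mouth [328.7 450. ]
sock top [333.4 352.7]
origin [342.1 174.9]
foot [322.4 571.7]
sp top [325.9 498.3]
```

```bash
python3 - <<'E'
from h import *; from plant import *
from scipy.optimize import minimize
import spin
st=read_state(); f=optics.grab_frame('side')
spin.fitspin(f,None,(298,160,34,45),(.4949,-.2653),.3,'sps2')
E
python3 fit.py f3; python3 - <<'E'
import cv2,numpy as np
a=cv2.imread('pics/sps2.png');b=cv2.imread('pics/f3.png')
h=max(a.shape[0],b.shape[0]);p=lambda i:cv2.copyMakeBorder(i,0,h-i.shape[0],0,10,0)
cv2.imwrite('pics/cmb.png',np.hstack([p(a),p(b)]))
E
```

```text
sps2 [ 0.4944 -0.2595] yaw 22.4 iou 0.708
sps2 [ 0.4943 -0.2592] yaw 22.7 iou 0.708
sps2 [ 0.4943 -0.2598] yaw 20.6 iou 0.706
grasp [ 0.49531038 -0.26431663  0.2130958 ] [315.63530698 153.43741262]
tilt deg 0.7 off mm [-0.2  0.7 -1.9] cost 0.319 u [-0.31  0.95 -0.  ]
```

View pics/cmb.png

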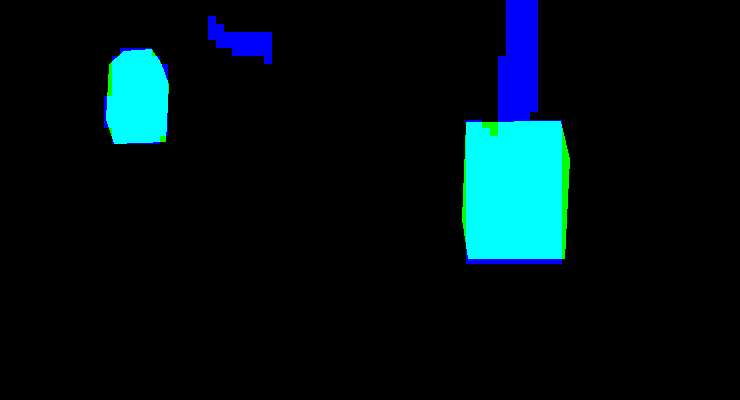

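Side, wrist and top views agree the socket hangs over the spindle within about a millimetre. I'll descend in small steps and watch the force.

```bash
python3 -m inch '[[-0.0005,0,0.005,0,0,0,0],[-0.001,0,0.005,0,0,0,0],[-0.001,0,0.005,0,0,0,0],[-0.0008,0,0.004,0,0,0,0],[0,0,0,0,0,0,0]]' 100; python3 q.py
python3 -m inch '[[-0.0004,0,0.002,0,0,0,0],[-0.0004,0,0.002,0,0,0,0],[-0.0004,0,0.002,0,0,0,0],[0,0,0,0,0,0,0],[0,0,0,0,0,0,0]]' 100; python3 q.py
```

```text
time_s: 24.88
tcp_pos: [0.4933, -0.2592, 0.1703]
tcp_rot: [-0.082, 0.583, 0.806, 0.059]
contact_force: [-0.4, 0.3, -3.8]
gripper_width: 0.0525
24.875 w 52.55 F [-0.4   0.26 -3.82] M [-0.167 -0.054  0.002] 0.175
time_s: 25.5
tcp_pos: [0.4935, -0.2592, 0.1647]
tcp_rot: [-0.082, 0.583, 0.806, 0.059]
contact_force: [0.6, 0.7, -4.3]
gripper_width: 0.0526
25.5 w 52.6 F [ 0.63  0.7  -4.26] M [-0.143 -0.06  -0.016] 0.155
```

```bash
python3 -m inch '[[-0.0004,0,0.002,0,0,0,0],[-0.0002,0,0.001,0,0,0,0],[-0.0002,0,0.001,0,0,0,0],[0,0,0,0,0,0,0],[0,0,0,0,0,0,0]]' 100; python3 q.py
python3 al.py a2
```

```text
time_s: 26.12
tcp_pos: [0.4935, -0.2593, 0.1606]
tcp_rot: [-0.082, 0.583, 0.806, 0.059]
contact_force: [0.6, -0.5, -3.1]
gripper_width: 0.0528
26.125 w 52.8 F [ 0.59 -0.5  -3.09] M [-0.151 -0.067  0.006] 0.165
mouth est [ 0.4946 -0.2646  0.0731] psi 108.28 err to spindle [ 0.0003 -0.0007] F [ 0.6 -0.5 -3.1] tilt [ 0.201 -0.001 -0.98 ]
```

View pics/a2s.png

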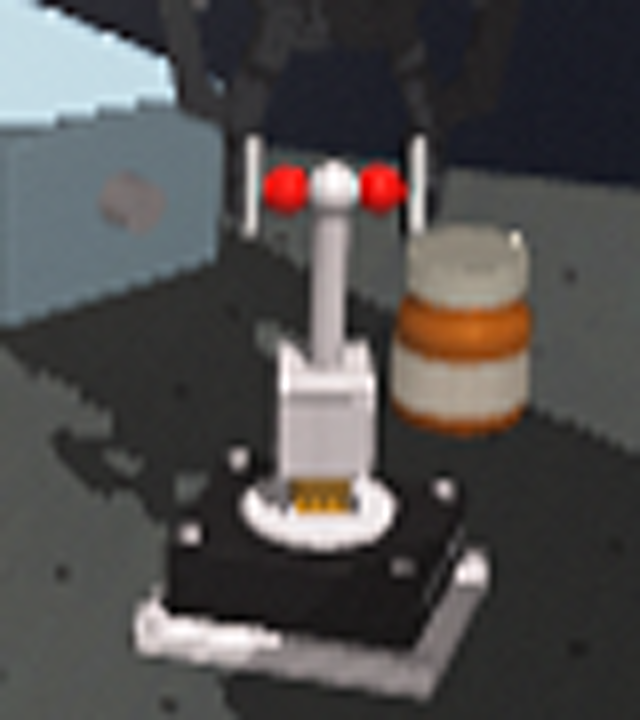

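View pics/a2w.png

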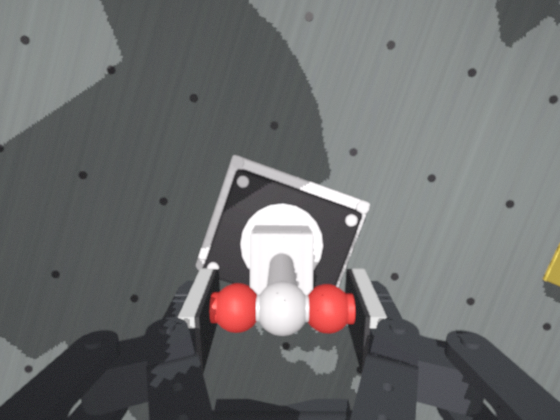

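```bash
python3 -m inch '[[-0.0002,0.0004,0.001,0,0,0,0],[-0.0002,0,0.001,0,0,0,0],[-0.0002,0,0.001,0,0,0,0],[0,0,0,0,0,0,0],[0,0,0,0,0,0,0]]' 100; python3 q.py
python3 -m inch '[[-0.0002,0,0.001,0,0,0,0],[-0.0002,0,0.001,0,0,0,0],[-0.0002,0,0.001,0,0,0,0],[0,0,0,0,0,0,0],[0,0,0,0,0,0,0]]' 100; python3 q.py
```

```text
time_s: 26.9
tcp_pos: [0.4938, -0.2591, 0.1575]
tcp_rot: [-0.082, 0.583, 0.806, 0.059]
contact_force: [0.1, -0.0, -2.9]
gripper_width: 0.0527
26.9 w 52.7 F [ 0.14 -0.05 -2.88] M [-0.176 -0.01   0.058] 0.176
time_s: 27.52
tcp_pos: [0.4938, -0.2591, 0.1544]
tcp_rot: [-0.082, 0.583, 0.806, 0.059]
contact_force: [-0.3, 0.1, -2.3]
gripper_width: 0.0526
27.525 w 52.6 F [-0.3   0.14 -2.33] M [-0.186 -0.084 -0.047] 0.204
```

```bash
python3 -m inch '[[-0.0004,0,0.002,0,0,0,0],[-0.0004,0,0.002,0,0,0,0],[-0.0004,0,0.002,0,0,0,0],[0,0,0,0,0,0,0],[0,0,0,0,0,0,0]]' 100; python3 q.py
python3 -m inch '[[-0.0004,0,0.002,0,0,0,0],[-0.0004,0,0.002,0,0,0,0],[-0.0004,0,0.002,0,0,0,0],[0,0,0,0,0,0,0],[0,0,0,0,0,0,0]]' 100; python3 q.py
```

```text
time_s: 28.15
tcp_pos: [0.4938, -0.259, 0.1483]
tcp_rot: [-0.082, 0.583, 0.806, 0.059]
contact_force: [0.6, 0.3, -3.7]
gripper_width: 0.0529
28.15 w 52.94 F [ 0.65  0.33 -3.7 ] M [-0.182 -0.087  0.036] 0.202
time_s: 28.78
tcp_pos: [0.4938, -0.259, 0.1422]
tcp_rot: [-0.082, 0.583, 0.806, 0.059]
contact_force: [-0.3, -1.0, -2.7]
gripper_width: 0.0527
28.775 w 52.65 F [-0.33 -1.02 -2.66] M [-0.225  0.017 -0.024] 0.225
```

Sliding freely; mouth estimated about 5 mm above the collar. Continuing until contact shows.

```bash
python3 -m inch '[[-0.0004,0,0.002,0,0,0,0],[-0.0002,0,0.001,0,0,0,0],[0,0,0,0,0,0,0],[0,0,0,0,0,0,0],[0,0,0,0,0,0,0]]' 100; python3 q.py
python3 al.py a3
```

```text
time_s: 29.4
tcp_pos: [0.4941, -0.2596, 0.1403]
tcp_rot: [-0.081, 0.583, 0.806, 0.058]
contact_force: [-1.0, -2.3, 9.8]
gripper_width: 0.053
29.4 w 52.97 F [-0.95 -2.3   9.78] M [-0.098  0.407  0.114] 0.418
mouth est [ 0.4952 -0.2648  0.0528] psi 108.28 err to spindle [-0.0003 -0.0005] F [-1.  -2.3  9.8] tilt [ 0.199 -0.    -0.98 ]
```

View pics/a3s.png

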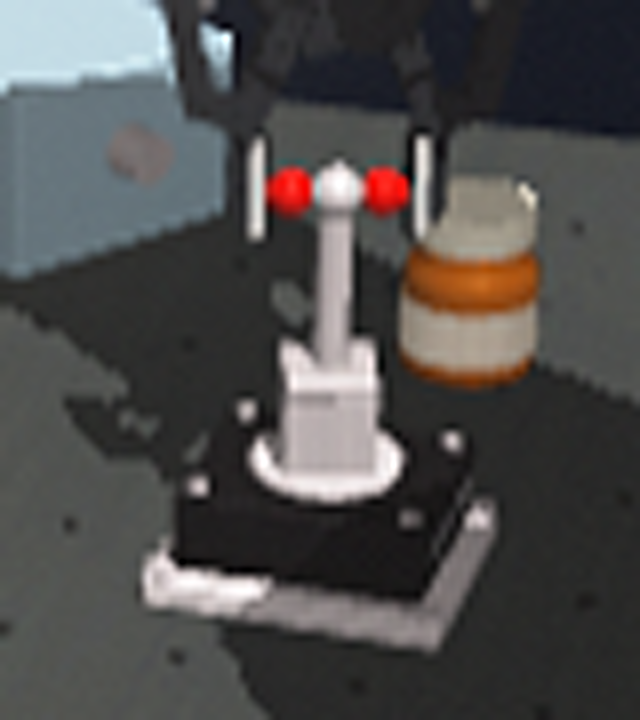

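The mouth sits on the collar (side crop, bottom edge at row 470 inside the collar ellipse) and the vertical force has stepped up 13 N. Releasing.

```bash
python3 -m inch '[[0,0,0,0,0,0,0.63],[0,0,0,0,0,0,0.645],[0,0,0,0,0,0,0.66],[0,0,0,0,0,0,0.7],[0,0,0,0,0,0,0.8]]' 20; python3 q.py
python3 -m inch '[[0,0,0,0,0,0,1],[0,0,0,0,0,0,1],[0,0,0,0,0,0,1],[0,0,0,0,0,0,1],[0,0,0,0,0,0,1]]' 20; python3 q.py
python3 al.py a4
```

```text
time_s: 30.18
tcp_pos: [0.4937, -0.2589, 0.139]
tcp_rot: [-0.082, 0.583, 0.806, 0.059]
contact_force: [0.4, -0.2, -0.2]
gripper_width: 0.0683
30.175 w 68.26 F [ 0.36 -0.18 -0.21] M [-0.045 -0.081  0.009] 0.092
time_s: 30.8
tcp_pos: [0.4938, -0.259, 0.1391]
tcp_rot: [-0.082, 0.583, 0.806, 0.059]
contact_force: [0.2, 0.9, 0.1]
gripper_width: 0.0854
30.8 w 85.36 F [0.16 0.89 0.13] M [-0.057 -0.033 -0.021] 0.066
mouth est [ 0.4949 -0.2643  0.0516] psi 108.28 err to spindle [-0.    -0.001] F [0.2 0.9 0.1] tilt [ 0.201 -0.001 -0.98 ]
```

View pics/a4s.png

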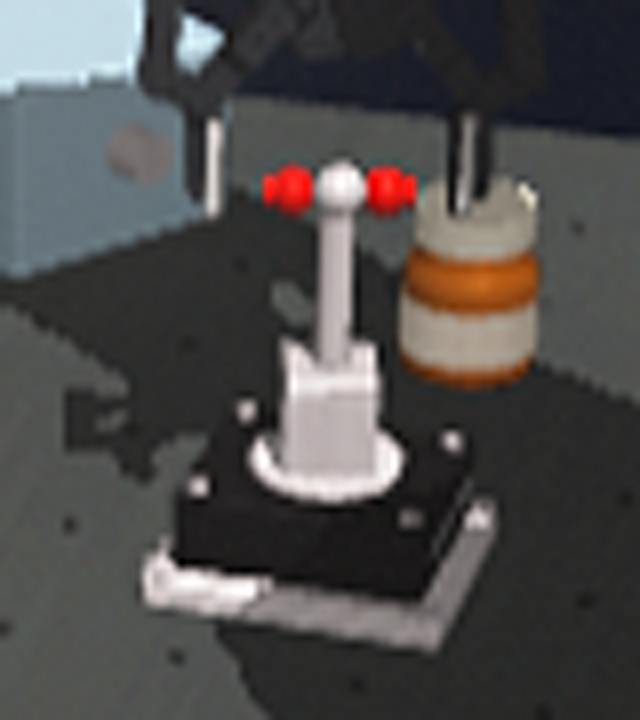

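View pics/a4w.png

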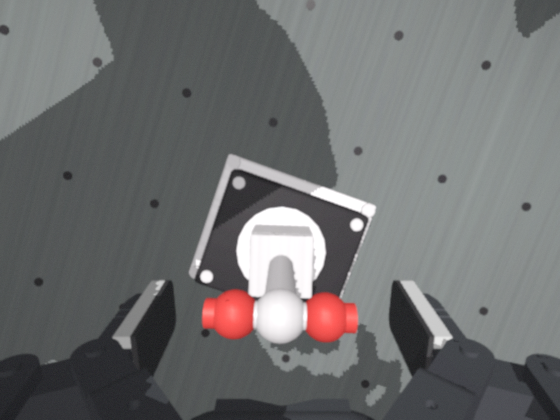

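Released and standing. Backing off straight along the fingers and checking.

```bash
python3 -m inch '[[0,0,-0.01,0,0,0,1],[0,0,-0.02,0,0,0,1],[0,0,-0.04,0,0,0,1],[0,0,-0.04,0,0,0,1],[0,0,-0.03,0,0,0,1]]' 20
python3 - <<'E'
from h import *; from plant import *
st=read_state()
s=optics.grab_frame('side');w=optics.grab_frame('wrist');t=optics.grab_frame('top')
save(s,'e_s',(275,105,80,90),7);save(w,'e_w');save(t,'e_t')
# compare with ideal home pose (yaw 18.3)
pb=np.radians(198.3)
for f,x in((s,None),(w,st)):
  print('orig',proj(f,[.4949,-.2653,.16],x).round(1),'box',keyimg(f,np.array([.4949,-.2653,.16]),keyR(pb,0),st=x).round(1).tolist())
P=keyimg(s,np.array([.4949,-.2653,.16]),keyR(pb,0)); save(s,'e_s',(275,105,80,90),7,P)
P=keyimg(w,np.array([.4949,-.2653,.16]),keyR(pb,0),st=st); save(w,'e_w2',(210,130,150,150),5,P)
print(st['contact_force'])
E
```

```text
time_s: 31.58
tcp_pos: [0.5028, -0.286, 0.2788]
tcp_rot: [-0.081, 0.583, 0.806, 0.059]
contact_force: [0.7, -1.8, 0.1]
gripper_width: 0.0856
orig [[316.4 141.9]] box [[309.1, 160.8], [308.6, 172.4], [309.9, 165.9], [309.4, 177.6], [320.7, 160.7], [320.1, 172.4], [321.8, 165.8], [321.1, 177.6]]
orig [[280.8 204.9]] box [[300.1, 216.9], [298.3, 212.0], [300.4, 178.4], [298.4, 177.4], [261.8, 216.9], [263.8, 212.0], [261.5, 178.4], [263.6, 177.4]]
[ 0.69332074 -1.7837087   0.12706294]
```

View pics/e_s.png

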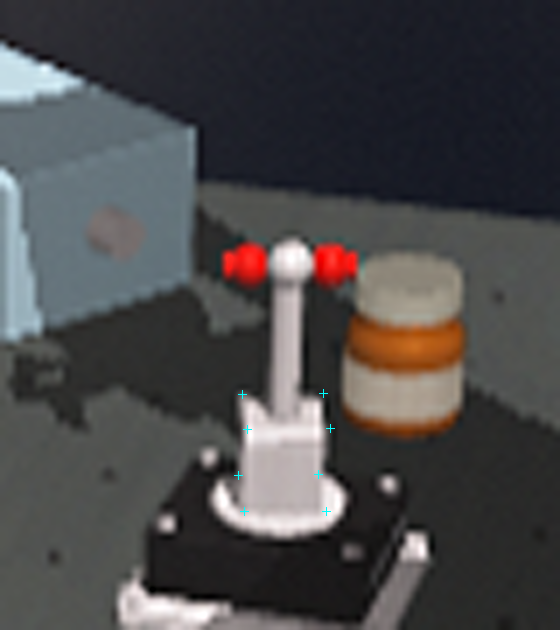

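View pics/e_w2.png

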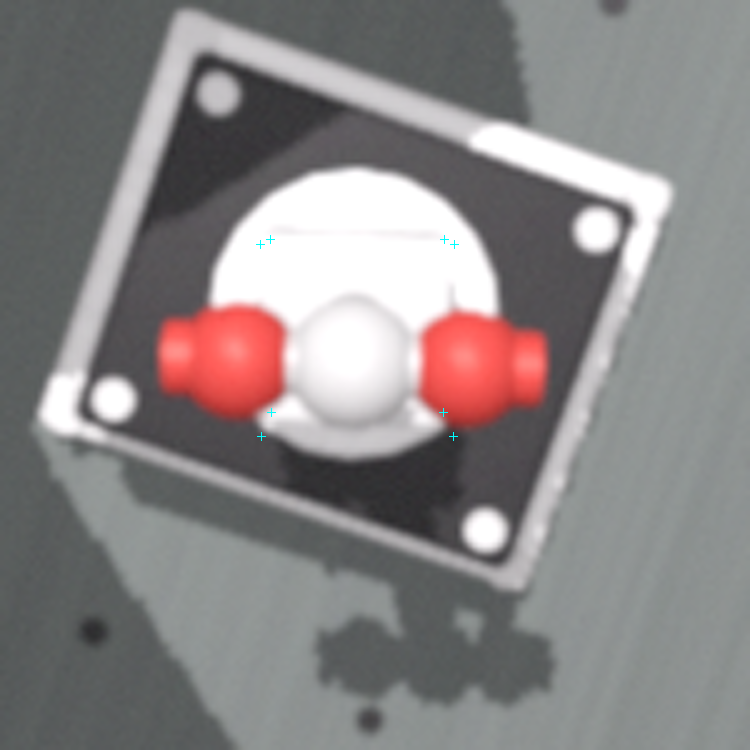

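View pics/e_t.png

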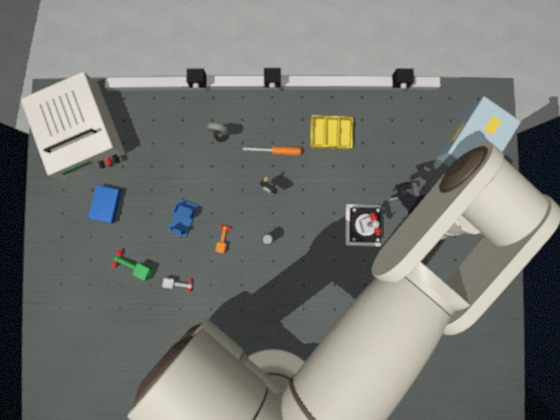

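The key stands on the collar with its outline within about a millimetre of the home-pose model. In the full top view the bystanders are where they were. Handing in.

```bash
python3 -c "
from plant import job_done,read_state
print(read_state()['time_s'],job_done())"
```

```text
the job is handed in; nothing more can be done
31.725 None
```

The key is on the spindle with the grip let go, and I handed the job in at 31.7 s of the 64 s allowed; no verdict is reported back.

- **Lift:** I pinched the larger steel key in the blue rest at 75 N and raised it level, with the bar about 0.27 m above the table.
- **Swing:** Small openings let it sink, and it settled about 12° off plumb. I tightened again and tilted the tool 11.6°, after which a fit to the side picture showed it within 0.4° of plumb.
- **Fit:** I measured the spindle with the wrist camera at about (0.495, -0.265), turned about 18–19°. The socket slid on with no noticeable side force until it met the collar, where the vertical force rose by about 13 N. I then opened the fingers and backed off.

**Last checks:**
- The side view shows the mouth down on the collar.
- The wrist view shows the key upright, within about 1–2 mm of the ideal home pose.
- By eye, the top view shows the bystanders where they were.

**Disagreements:**
- The side camera put the spindle about 5 mm off in y, and the top camera about 2 mm off in x, from the wrist camera's estimate. I went with the wrist camera.
- At contact the tool-based estimate put the mouth 2.8 mm above the collar. The side camera had been reading the key about 2 mm lower than that estimate, so I took it as fully home.

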